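# Box the fossils, clear the rock chips

## Task

First put every fossil from the black mat into the white specimen case, one to a compartment and right down on its floor, and then shut the case's clear lid. After that clear all the grey rock chips off into the blue waste tub, and leave the hammer, the jar and the large ammonite where they are. The case must end up shut with the fossils inside; how many fossils and chips there are varies.

Things in the scene. Friction and masses are not known exactly. Their poses are not given: they have to be found in the camera images.
- mat: thin black foam mat, 250 (x) x 330 (y) x 4 mm thick, fixed flat on the table; origin at the centre of its underside. The fossils and chips start on it.
- case: white open-topped specimen case, 145 x 145 mm, 30 mm high, walls and floor 5 mm thick, fixed to the table; one cross of 5 mm dividers, as high as the rim, makes 2 x 2 compartments, each 65 mm square inside and 25 mm deep. Origin at the centre of its underside, z up; its lid is hinged on the rim on its own +x side. It may stand left or right of the mat.
- cell0 (a point): centre of the floor of one compartment (case frame x -35, y -35 mm), 5 mm above the table
- cell1 (a point): the same for the compartment at case x -35, y +35 mm
- cell2 (a point): the same for the compartment at case x +35, y -35 mm
- cell3 (a point): the same for the compartment at case x +35, y +35 mm
- lid (a joint): hinge of the case's clear plastic lid, rad: 0 shut, growing as it opens, 2.0 fully open (leaning back a little, away from the case). It starts open. It moves freely: it falls shut by its weight once pushed forward past upright (below about 1.5 rad) and falls back open above that. The lid is a flat 5 mm plate as large as the case (about 145 mm from hinge to free edge), mass 0.12 kg; standing open, its edge is about 165 mm above the table, so pass over it.
- lid_hinge (a point): middle of the lid's hinge line, on the case's far (+x) rim; the line runs along the case's y axis
- lid_handle (a point): black knob on the lid's outer face near the free edge, half-way along it, standing about 35 mm off that face; the point is its outer end, 115 mm from the hinge line: on top of the case when shut, on the far side when open
- tub: blue open-topped waste tub, 160 x 160 mm, 70 mm high, walls and floor 4 mm thick, fixed to the table; origin at the centre of its underside, z up. It stands on the other side of the mat from the case.
- ammonite_c (a point): fossil: round brown disc with a pale spiral on top, 42 mm across, 18 mm thick; point at its centre (9 mm above its underside), z its disc axis
- urchin_c (a point): fossil: cream round dome with five dark ribs, 40 mm across with upright sides for the lowest 13 mm, 22 mm high; point on its axis 11 mm above its underside, z its axis
- trilobite_c (a point): fossil: ochre brown rounded block with dark cross ribs, 42 (x) x 28 (y) x 16 mm high; point at its centre
- stem_c (a point): fossil: pale pinkish piece of ribbed sea-lily stem, rounded block 40 (x) x 24 (y) x 18 mm high; point at its centre
- chip0_c (a point): grey rock chip, waste: six-sided lump, 33 mm across corners and 29 mm across flats (the flats face 30, 90 and 150 degrees from its x axis), upright sides for 15 mm then tapering, 24 mm high; point on its axis 12 mm above its underside
- chip1_c (a point): grey rock chip, waste: squared spall, 36 (x) x 26 (y) x 18 mm high with a smaller step on top, 24 mm high in all; point on its axis 12 mm above its underside
- chip2_c (a point): grey rock chip, waste: six-sided lump, 35 mm across corners and 30 mm across flats (the flats face 30, 90 and 150 degrees from its x axis), upright sides for 15 mm then tapering, 24 mm high; point on its axis 12 mm above its underside
- chip3_c (a point): grey rock chip, waste: squared spall, 36 (x) x 26 (y) x 18 mm high with a smaller step on top, 24 mm high in all; point on its axis 12 mm above its underside
- chip4_c (a point): grey rock chip, waste: six-sided lump, 37 mm across corners and 32 mm across flats (the flats face 30, 90 and 150 degrees from its x axis), upright sides for 15 mm then tapering, 24 mm high; point on its axis 12 mm above its underside
- chip5_c (a point): grey rock chip, waste: squared spall, 36 (x) x 26 (y) x 18 mm high with a smaller step on top, 24 mm high in all; point on its axis 12 mm above its underside
- hammer: bystander: hammer lying beyond the mat, origin at its underside
- jar: bystander: closed jar 60 mm across, 90 mm tall, beyond the mat, origin under its centre
- big_ammonite: bystander: large ammonite 96 mm across, 36 mm high, beyond the mat, origin under its centre

How it is judged:
By the outcome, as a careful person would: the job done as asked, in the order asked, and still so for the second after the job is handed in, with the robot touching nothing.
Of ammonite, urchin, trilobite, stem only 3 to 4 are there at a start; the rules pass over those that are not, and their reading is None.
Of chip0, chip1, chip2, chip3, chip4, chip5 only 4 to 5 are there at a start; the rules pass over those that are not, and their reading is None.
At some moment in a run one of chip0, chip1, chip2, chip3, chip4, chip5 may be knocked a few centimetres aside while the robot is not near it.
Once in a run the grip may slacken for a moment while it holds something.
It also fails if it takes over 208 s, if anything falls off the work surface, if the arm or the gripper's body presses on something with over 40 N, if the wrist force passes 120 N, or if a joint passes its speed limit or range.

## Robot

A 7-joint arm with a two-finger parallel gripper is mounted at the origin on the work surface. World frame = base frame: x ahead of the robot, y to its left, z up, the work surface at z = 0. Lengths are in m, angles in rad, forces in N, time in s.
With the tool pointing down it reaches from about 0.4 to 0.875 m from the base axis. Payload 19.3 kg.
Tool frame: the origin (TCP) lies on the centre line of the jaws, within the pads' length; the fingertips stand ahead of it and the grasp point (between the pads) lies 3 mm ahead of it (env.tcp_to_tips is the z of the fingertips in the tool frame, in m); z points along the fingers, y is the line along which they close (so a half turn about z gives the same grasp; the last joint's range is limited). The gripper opens to 85 mm and grips with 20 to 120 N. Pads are 22 mm wide; open, the fingers measure 114 mm over their backs; the gripper's body (76 mm by 85 mm) begins 54 mm behind the grasp point. The pads swing forward as they close: fully open they stand 13 mm farther back than shut.
Start: joints at [1.05, 0.521, -0.036, 1.599, 0.021, 1.021, -0.113], TCP at [0.272, -0.563, 0.253] pointing down, gripper open.
Joint ranges: [-2.91, 2.91], [-0.3, 2.13], [-1.5, 1.42], [0.17, 2.43], [-1.26, 4.41], [0.16, 1.93], [-2.52, 2.52]. Speed limits (rad/s): [1.89, 1.89, 2.39, 2.39, 3.01, 3.01, 3.01].

## Interface

Orientations are given as a rotation vector (axis times angle).
In Python, from station import status, cams, job_done, env gives the robot as it stands.
- The arm moves only by the tool move_arm, never from a script. Its argument "plan" is a list of rows, each an object of numbers: "x", "y", "z": the shift along the tool's x, y, z scaled (see below); "twist": the turn about the tool's z scaled (see below); "claw": the closure, from -1 (fully open) to 1 (shut). A call has 1 to 12 rows; each row shifts and turns the commanded pose from where the row before left it, along the tool's axes as they then stand; what a row does not reach is not made up. The controller multiplies each number of a shift by 0.025 m and each number of a turn by 4 degrees. A row lasts 1/12 s, in which the tool goes at most 41.7 mm and 7.16 degrees, less where a joint would pass 70% of its speed; a pose out of reach is approached as far as the arm can. A call with a number of a shift or a turn outside -1 to 1 is refused whole. A call with a gripper value outside its range is refused whole. The fingers move at their own pace and stop on an object; the grip force is fixed at half the most. Time passes only in rows, so rows that do not move let the fingers close. It gives the time, the measured TCP pose, the force, the opening and the grip force at its end, in the units of the state.
- status.state(): the state, without advancing time (a new reading comes with each control period).
- cams.capture(name): name is "scene" or "top" or "wrist"; returns a dict with "img" (420x560x3 uint8, red, green, blue), "range_z" (420x560 float32, m along the optical axis (not along the pixel's ray), 0 where there is no reading), "fx", "fy", "cx", "cy" (pixels), "position" and "orientation" of the camera in the world; the wrist camera has in their place "T_tool_cam" (4x4, takes a point from camera to tool coordinates, whose origin is the TCP and whose axes are the flange's). Camera axes: x right, y down, z forward; pixel columns grow to the right and rows downward; lengths in m; the calibration is good to about 2 mm. A picture is of the moment at which its call begins: read the wrist's pose just before it.
- job_done(): hands the job in; it is judged then, once.
The state is a dict: "time_s": time; "q": joint angles; "dq": joint speeds; "joint_efforts": joint torques, N m; "eef_pos": TCP position; "tool_rot": TCP orientation; "contact_force": force on the tool from outside, world axes, zero at the start; "ft_torque": the same for the moment, N m; "grip_width": opening from 0.0 (shut) to 1.0 (fully open); "grip_force": force on a finger pad.
Only numpy, scipy, OpenCV 4.12 (cv2) and the standard library are available. Lean on these libraries where they do the work, as an engineer would, in place of code of your own. Each camera call takes 0.05 s, during which the arm holds its last target. There are 200 camera calls.

## Working session

There is one attempt and no reset: what is moved stays moved. The work goes in short steps, Python scripts to look and compute and a tool call to move; the robot and the scene stay as the last step left them, time stands still between calls to the robot, and variables do not carry over. Pictures are saved under pics/ and viewed, at most 14 in all, crops included, and the job is handed in when it is done.

Besides the shell and the picture viewer there is one more tool, called after "Emit:" as a command line: name --argument value ..., lists and objects as JSON in quotes. move_arm: Moves the arm, as the interface text tells. Shifts and turns lie within -1 to 1; 1 stands for 0.025 m of shift or 4 degrees of turn. Its arguments: {"type":"object","properties":{"plan":{"type":"array","items":{"type":"object","properties":{"x":{"type":"number","minimum":-1,"maximum":1},"y":{"type":"number","minimum":-1,"maximum":1},"z":{"type":"number","minimum":-1,"maximum":1},"twist":{"type":"number","minimum":-1,"maximum":1},"claw":{"type":"number"}}}}},"required":["plan"]}

```bash
mkdir -p pics; ls; cat > h.py <<'E'
import numpy as np,cv2
from scipy.spatial.transform import Rotation as R
from station import status,cams,env
def pose(c,s=None):
    if 'T_tool_cam' in c:
        T=np.eye(4);T[:3,:3]=R.from_rotvec(s['tool_rot']).as_matrix();T[:3,3]=s['eef_pos'];return T@c['T_tool_cam']
    T=np.eye(4);o=np.array(c['orientation'],float)
    T[:3,:3]=o if o.shape==(3,3) else R.from_rotvec(o).as_matrix();T[:3,3]=c['position'];return T
def cloud(c,T):
    v,u=np.mgrid[:420,:560];z=c['range_z']
    p=np.stack([(u-c['cx'])/c['fx']*z,(v-c['cy'])/c['fy']*z,z],-1)
    return p@T[:3,:3].T+T[:3,3]
def cap(n,f=None):
    s=status.state();c=cams.capture(n)
    if f: cv2.imwrite('pics/'+f,c['img'][:,:,::-1])
    T=pose(c,s);return c,T,cloud(c,T)
E
python3 - <<'E'
from h import *
for n in('scene','top'):
    c,T,P=cap(n,n+'0.png');print(n,c['position'],c['orientation'],c['fx'],c['cx'],c['cy']);print(P[210,280],P[100,100],P[300,400])
s=status.state();print(s,env.tcp_to_tips)
a=cv2.imread('pics/scene0.png');b=cv2.imread('pics/top0.png');
E
```

```text
pics
scene [ 0.87610836 -0.39269879  0.91894931] [-2.49717817 -0.80875601  0.22424001] 415.4102093092405 281.91811582399674 209.7656154013924
[0.55378072 0.04055426 0.00553307] [ 0.06944846 -0.04594948  0.17685966] [0.91328373 0.01035255 0.00096715]
top [0.37151211 0.0064238  1.34783063] [-2.10360413  2.13874832 -0.16005657] 528.3286411626649 283.72391511882796 210.72318597964443
[0.6079252  0.04387675 0.00432053] [9.20288065e-01 5.27867479e-01 6.83007783e-04] [ 0.37435136 -0.25424333 -0.00409202]
{'time_s': 0.1, 'q': array([ 1.04980527,  0.52195306, -0.03631595,  1.59991109,  0.02123806,
        1.02109425, -0.11281084]), 'dq': array([ 0.00197176,  0.00033816,  0.00034352, -0.00012287, -0.0003262 ,
        0.00137676, -0.001243  ]), 'joint_efforts': array([ 5.15463034e-03, -9.28489137e+01,  1.98472112e+00, -3.70528579e+01,
        1.80848100e-02,  5.36019783e-03,  2.62428296e-05]), 'eef_pos': array([ 0.27214403, -0.56235274,  0.25279855]), 'tool_rot': array([-3.06123005e+00, -7.01894213e-01,  5.02973710e-04]), 'contact_force': array([-0.72291066,  0.5171067 ,  0.03700285]), 'ft_torque': array([-0.03519665, -0.00328203, -0.01013086]), 'grip_force': 0.0, 'grip_width': 1.0013385596894953} 0.022
```

View pics/top0.png

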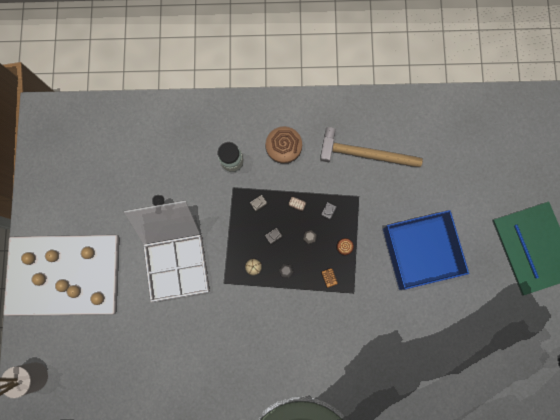

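View pics/scene0.png

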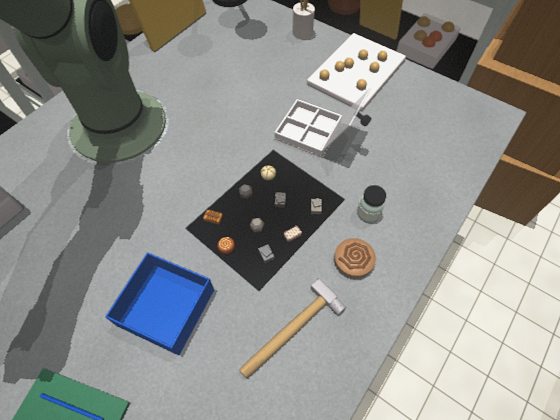

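The top view shows the case at (176,268) with its lid on the far side, the mat at (292,240) and the tub at (426,250). The fossils are the urchin (253,267), ammonite (345,246), trilobite (330,278) and stem (297,204). There are five chips, at (258,202), (329,210), (273,236), (310,237) and (286,271). The scene view agrees.

```bash
cat >> h.py <<'E'
def tocam(T,c,p):
    q=(np.array(p)-T[:3,3])@T[:3,:3];return q[0]/q[2]*c['fx']+c['cx'],q[1]/q[2]*c['fy']+c['cy']
def ray(T,c,uv,z):
    uv=np.asarray(uv,float).reshape(-1,2);d=np.c_[(uv[:,0]-c['cx'])/c['fx'],(uv[:,1]-c['cy'])/c['fy'],np.ones(len(uv))]@T[:3,:3].T
    return (T[:3,3]+d*((z-T[2,3])/d[:,2])[:,None])[:,:2]
def rect(xy):
    (cx,cy),(w,h),a=cv2.minAreaRect(np.float32(xy)*1000)
    if w<h: w,h,a=h,w,a+90
    return np.round([cx,cy,w,h,(a+90)%180-90],1)  # mm, deg of long axis
def matobj(c,T,P,roi,zt=.010,amin=20):
    "components higher than zt in a world box"
    m=((P[...,2]>zt)&(P[...,0]>roi[0])&(P[...,0]<roi[1])&(P[...,1]>roi[2])&(P[...,1]<roi[3])&(c['range_z']>0)).astype(np.uint8)
    n,l,st,ce=cv2.connectedComponentsWithStats(m)
    out=[]
    for i in range(1,n):
        if st[i,4]<amin: continue
        k=l==i;p=P[k];out.append((ce[i].round(1),np.median(c['img'][k],0).astype(int),np.r_[rect(p[:,:2])],(p[:,:2].mean(0)*1000).round(1),round(np.percentile(p[:,2],95)*1000,1),st[i,4]))
    return out
E
python3 - <<'E'
from h import *
c,T,P=cap('top')
g=c['img'].astype(int);hsv=cv2.cvtColor(c['img'],cv2.COLOR_RGB2HSV)
def big(m):
    n,l,st,ce=cv2.connectedComponentsWithStats(m.astype(np.uint8));i=1+np.argmax(st[1:,4]);return l==i
def px(m): 
    v,u=np.nonzero(m);return np.c_[u,v]
m=g.max(2)<45; m[:180]=0;m[300:]=0; m[:,:215]=0;m[:,370:]=0
print('mat',rect(ray(T,c,px(big(m)),.004)), np.median(P[big(m)][:,2]))
b=(hsv[...,0]>100)&(hsv[...,0]<130)&(hsv[...,1]>150)&(hsv[...,2]>40);b[:,480:]=0
print('tub(rim)',rect(ray(T,c,px(big(b)),.07)))
w=(hsv[...,2]>140)&(hsv[...,1]<40);w[:225]=0;w[310:]=0;w[:,:135]=0;w[:,225:]=0
print('case(rim)',rect(ray(T,c,px(big(w)),.03)),np.percentile(P[big(w)][:,2],[5,50,95]))
x0,y0,W,H,a=rect(ray(T,c,px(big(m)),.004))
for o in matobj(c,T,P,(.46,.74,-.16,.19)):print(*o)
E
```

```text
mat [576.7  32.4 276.2 156.3  84.9] 0.003826346668831304
tub(rim) [ 494.7 -310.7  160.1  157.7  -77.4]
case(rim) [462.5 307.7 148.6 144.8   8.8] [0.00068458 0.0060664  0.03088838]
[230.8 160.9] [70 75 71] [724.8 164.5  50.8  30.1  90. ] [724.  163.7] 93.0 353
[283.8 159.7] [128  97  72] [735.3  32.3  54.1   9.3 -90. ] [736.   31.7] 33.5 85
[325.  158.8] [101  96  96] [737.4 -73.8  23.9   4.3  85.9] [737.3 -74.8] 27.8 27
[258.  202.5] [136 128 120] [625.9  99.7  35.8  26.5 -57.6] [624.9  99.2] 31.4 151
[296.6 203.1] [173 156 140] [ 6.223e+02 -2.000e-01  4.220e+01  2.530e+01  6.250e+01] [622.1   0.8] 25.8 151
[328.  210.3] [123 120 120] [601.1 -81.6  36.1  31.6 -26.7] [601.5 -78.5] 30.2 148
[272.9 235.3] [112 106 103] [540.9  62.4  36.   26.4 -58.2] [539.9  62. ] 30.3 152
[309.2 236.4] [97 91 84] [536.4 -29.1  31.6  30.6 -76.8] [535.5 -29.5] 30.7 129
[344.5 245.9] [149 105  71] [ 510.8 -117.7   41.    38.    -1.4] [ 510.4 -117.5] 26.1 221
[252.8 263.6] [151 135 105] [471.2 113.6  40.1  21.1  88.8] [469.7 113.4] 28.6 121
[285.2 265.3] [59 56 54] [464.6  33.   25.4   7.  -84.8] [463.9  32.2] 29.4 26
```

```bash
cat >> h.py <<'E'
def go(x,y,z,gy=None,n=None):
    "gy: wanted world angle (deg) of the finger line; prints constant row numbers and row count"
    s=status.state();M=R.from_rotvec(s['tool_rot']).as_matrix();d=np.array([x,y,z])-s['eef_pos']
    cur=np.degrees(np.arctan2(M[1,1],M[0,1]));da=0 if gy is None else (gy-cur)
    if gy is not None:  # choose half turn keeping joint 7 nearest 0
        c=[da+180*k for k in(-2,-1,0,1,2)];az=np.degrees(np.arctan2(y,x)-np.arctan2(s['eef_pos'][1],s['eef_pos'][0]))
        da=min(c,key=lambda t:abs(np.degrees(s['q'][6])-(t-az)) if abs(t)<200 else 1e9)
    tw=-da
    n=n or int(np.ceil(max(np.linalg.norm(d[:2])/.0245,abs(d[2])/.0245,abs(tw)/4*1.0001,1)))
    S=sum(R.from_rotvec([0,0,np.radians(tw*k/n)]).as_matrix() for k in range(n))
    v=np.linalg.solve(M@S,d)
    print(f"n={n} x={v[0]/.025:.3f} y={v[1]/.025:.3f} z={v[2]/.025:.3f} tw={tw/n/4:.3f} | cur {np.round(s['eef_pos']*1000,1)} fing {cur:.1f} grip {s['grip_width']:.3f} F {s['grip_force']:.0f} t {s['time_s']:.1f} q7 {s['q'][6]:.2f}")
E
python3 - <<'E'
from h import *
c=cams.capture('wrist');print(np.round(c['T_tool_cam'],3),c['fx'])
c,T,P=cap('top')
for o in matobj(c,T,P,(.42,.68,-.16,.19)):print(*o)
go(.50,-.10,.20,0)
go(.50,-.10,.20,90)
E
```

```text
[[-0.001 -0.945 -0.326  0.085]
 [ 1.    -0.001  0.001 -0.   ]
 [-0.001 -0.326  0.945 -0.12 ]
 [ 0.     0.     0.     1.   ]] 325.12189071121725
[258.1 202.6] [135 128 120] [627.  100.5  36.9  29.7 -52.9] [624.8  99.1] 30.8 155
[296.6 203.2] [171 154 139] [6.225e+02 6.000e-01 3.950e+01 2.610e+01 6.200e+01] [621.9   0.8] 25.3 153
[327.9 210.3] [123 119 120] [602.5 -78.7  35.6  25.1 -27.8] [601.5 -78.3] 30.9 149
[273.  235.3] [111 106 102] [540.9  62.2  36.1  26.3 -57.9] [539.9  61.9] 30.8 153
[309.3 236.4] [96 90 84] [536.5 -29.   32.7  30.5  -0. ] [535.4 -29.5] 31.3 129
[344.4 245.9] [150 105  71] [ 510.5 -117.6   40.6   38.5   -1.2] [ 510.4 -117.4] 26.3 219
[252.7 266.2] [153 137 108] [463.  114.4  38.9  38.7  83.2] [463.  113.6] 28.7 201
[285.5 270.3] [77 74 71] [451.3  31.6  32.8  32.4   1.1] [451.4  31.6] 30.9 145
[328.7 275.8] [129  92  62] [435.2 -76.6  37.5  30.2  17.2] [436.3 -75.9] 23.9 162
n=22 x=0.980 y=-0.126 z=0.097 tw=-0.729 | cur [ 272.2 -562.5  253. ] fing -64.2 grip 1.001 F 0 t 0.2 q7 -0.11
n=22 x=0.604 y=-0.727 z=0.097 tw=0.294 | cur [ 272.2 -562.5  253. ] fing -64.2 grip 1.001 F 0 t 0.2 q7 -0.11
```

```bash
python3 - <<'E'
from h import *
go(.511,-.118,.12,54)
E
```

```text
n=30 x=0.754 y=0.292 z=0.178 tw=-0.985 | cur [ 272.2 -562.5  253. ] fing -64.2 grip 1.001 F 0 t 0.2 q7 -0.11
```

Emit:
move_arm --plan '[{"x": 0.754,"y": 0.292,"z": 0.178,"twist": -0.985,"claw": -1},{"x": 0.754,"y": 0.292,"z": 0.178,"twist": -0.985,"claw": -1},{"x": 0.754,"y": 0.292,"z": 0.178,"twist": -0.985,"claw": -1},{"x": 0.754,"y": 0.292,"z": 0.178,"twist": -0.985,"claw": -1},{"x": 0.754,"y": 0.292,"z": 0.178,"twist": -0.985,"claw": -1},{"x": 0.754,"y": 0.292,"z": 0.178,"twist": -0.985,"claw": -1},{"x": 0.754,"y": 0.292,"z": 0.178,"twist": -0.985,"claw": -1},{"x": 0.754,"y": 0.292,"z": 0.178,"twist": -0.985,"claw": -1},{"x": 0.754,"y": 0.292,"z": 0.178,"twist": -0.985,"claw": -1},{"x": 0.754,"y": 0.292,"z": 0.178,"twist": -0.985,"claw": -1}]'

```text
time_s: 1.08
eef_pos: [0.4563, -0.4865, 0.2084]
tool_rot: [-2.643, -1.697, 0.0]
contact_force: [0.6, 0.2, -0.3]
grip_width: 1.0
grip_force: 0.0
```

Emit:
move_arm --plan '[{"x": 0.754,"y": 0.292,"z": 0.178,"twist": -0.985,"claw": -1},{"x": 0.754,"y": 0.292,"z": 0.178,"twist": -0.985,"claw": -1},{"x": 0.754,"y": 0.292,"z": 0.178,"twist": -0.985,"claw": -1},{"x": 0.754,"y": 0.292,"z": 0.178,"twist": -0.985,"claw": -1},{"x": 0.754,"y": 0.292,"z": 0.178,"twist": -0.985,"claw": -1},{"x": 0.754,"y": 0.292,"z": 0.178,"twist": -0.985,"claw": -1},{"x": 0.754,"y": 0.292,"z": 0.178,"twist": -0.985,"claw": -1},{"x": 0.754,"y": 0.292,"z": 0.178,"twist": -0.985,"claw": -1},{"x": 0.754,"y": 0.292,"z": 0.178,"twist": -0.985,"claw": -1},{"x": 0.754,"y": 0.292,"z": 0.178,"twist": -0.985,"claw": -1}]'

```text
time_s: 1.92
eef_pos: [0.5496, -0.3106, 0.1639]
tool_rot: [-1.913, -2.492, -0.0]
contact_force: [0.0, -0.1, 0.0]
grip_width: 0.999
grip_force: 0.0
```

Emit:
move_arm --plan '[{"x": 0.754,"y": 0.292,"z": 0.178,"twist": -0.985,"claw": -1},{"x": 0.754,"y": 0.292,"z": 0.178,"twist": -0.985,"claw": -1},{"x": 0.754,"y": 0.292,"z": 0.178,"twist": -0.985,"claw": -1},{"x": 0.754,"y": 0.292,"z": 0.178,"twist": -0.985,"claw": -1},{"x": 0.754,"y": 0.292,"z": 0.178,"twist": -0.985,"claw": -1},{"x": 0.754,"y": 0.292,"z": 0.178,"twist": -0.985,"claw": -1},{"x": 0.754,"y": 0.292,"z": 0.178,"twist": -0.985,"claw": -1},{"x": 0.754,"y": 0.292,"z": 0.178,"twist": -0.985,"claw": -1},{"x": 0.754,"y": 0.292,"z": 0.178,"twist": -0.985,"claw": -1},{"x": 0.754,"y": 0.292,"z": 0.178,"twist": -0.985,"claw": -1},{"claw": -1}]'

```text
validation failed for argument at $.pl...
```

```bash
python3 - <<'E'
from h import *
c,T,P=cap('wrist','w0.png')
go(.511,-.118,.03,54)
for o in matobj(c,T,P,(.42,.68,-.20,.19)):print(*o)
E
```

```text
n=10 x=0.729 y=0.279 z=0.535 tw=-0.962 | cur [ 550.5 -305.8  163.2] fing 15.5 grip 1.000 F 0 t 2.0 q7 0.44
```

View pics/w0.png

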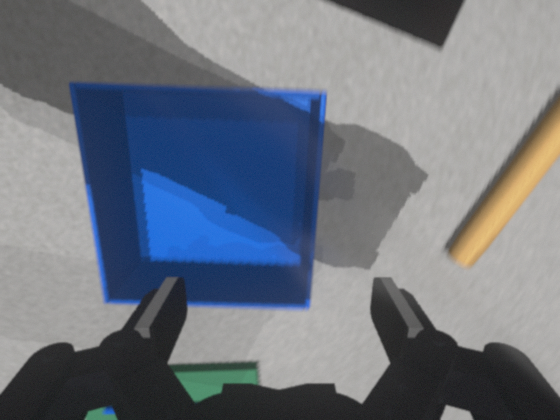

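The wrist view shows the tub at (205,195) and the two finger tips at (165,290) and (390,290). The third call was refused, so the arm is still short of the target. I'll continue with fully written rows.

Emit:
move_arm --plan '[{"x": 0.729,"y": 0.279,"z": 0.17,"twist": -0.962,"claw": -1},{"x": 0.729,"y": 0.279,"z": 0.17,"twist": -0.962,"claw": -1},{"x": 0.729,"y": 0.279,"z": 0.17,"twist": -0.962,"claw": -1},{"x": 0.729,"y": 0.279,"z": 0.17,"twist": -0.962,"claw": -1},{"x": 0.729,"y": 0.279,"z": 0.17,"twist": -0.962,"claw": -1},{"x": 0.729,"y": 0.279,"z": 0.17,"twist": -0.962,"claw": -1},{"x": 0.729,"y": 0.279,"z": 0.17,"twist": -0.962,"claw": -1},{"x": 0.729,"y": 0.279,"z": 0.17,"twist": -0.962,"claw": -1},{"x": 0.729,"y": 0.279,"z": 0.17,"twist": -0.962,"claw": -1},{"x": 0.729,"y": 0.279,"z": 0.17,"twist": -0.962,"claw": -1},{"x": 0,"y": 0,"z": 0,"twist": 0,"claw": -1}]'

```text
time_s: 2.88
eef_pos: [0.5108, -0.1204, 0.1212]
tool_rot: [-0.977, -2.984, -0.001]
contact_force: [0.3, 0.7, -0.6]
grip_width: 0.996
grip_force: 0.0
```

```bash
python3 - <<'E'
from h import *
c,T,P=cap('wrist','w1.png')
go(.511,-.118,.03,54)
for o in matobj(c,T,P,(.42,.68,-.20,.19),amin=300):print(*o)
E
```

```text
n=4 x=0.031 y=0.029 z=0.916 tw=-0.033 | cur [ 511.8 -122.2  121.6] fing 53.5 grip 0.996 F 0 t 2.9 q7 0.63
[419.   17.6] [132 125 121] [457.3  25.8  33.   22.8  49.2] [455.4  23.7] 28.5 2044
[263.3  97.3] [219 153  88] [434.6 -77.1  39.5  28.4  19.1] [436.3 -76.8] 21.8 2480
[527.5 101.2] [173 163 158] [540.8  60.5  36.   27.2 -58.6] [538.   57.5] 28.6 3059
[400.8 177.3] [183 171 158] [536.3 -31.3  34.4  30.7  45.3] [533.1 -32.2] 28.5 1804
[279.  218.7] [139  90  65] [ 510.8 -119.    41.3   41.2   52.5] [ 508.8 -117.6] 23.6 2513
[492.2 243.8] [245 230 212] [ 6.226e+02 -4.000e-01  4.110e+01  2.540e+01  6.500e+01] [619.4  -1.5] 22.7 2018
[281.6 371.9] [49 50 55] [ 526.6 -107.6  186.7   72.9   32.5] [ 506.  -113.3] 185.1 37489
```

View pics/w1.png

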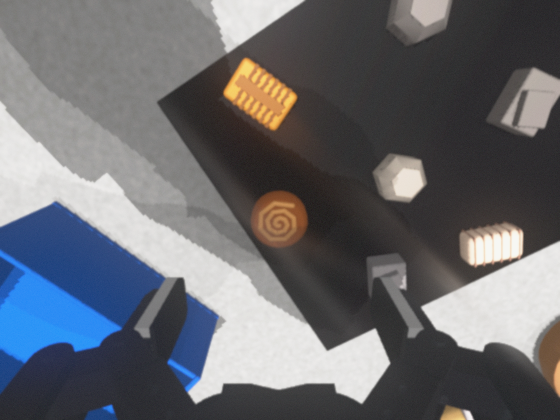

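The ammonite is at (279,219), midway between the jaws; wrist and top camera positions agree to within about 2 mm. I'll descend and grip.

Emit:
move_arm --plan '[{"x": 0.04,"y": 0.03,"z": 0.95,"twist": 0,"claw": -1},{"x": 0.04,"y": 0.03,"z": 0.95,"twist": 0,"claw": -1},{"x": 0.04,"y": 0.03,"z": 0.95,"twist": 0,"claw": -1},{"x": 0,"y": 0,"z": 0.8,"twist": 0,"claw": -1},{"x": 0,"y": 0,"z": 0,"twist": 0,"claw": -1},{"x": 0,"y": 0,"z": 0,"twist": 0,"claw": 1},{"x": 0,"y": 0,"z": 0,"twist": 0,"claw": 1},{"x": 0,"y": 0,"z": 0,"twist": 0,"claw": 1},{"x": 0,"y": 0,"z": 0,"twist": 0,"claw": 1},{"x": 0,"y": 0,"z": 0,"twist": 0,"claw": 1},{"x": 0,"y": 0,"z": 0,"twist": 0,"claw": 1},{"x": 0,"y": 0,"z": 0,"twist": 0,"claw": 1}]'

```text
time_s: 3.93
eef_pos: [0.5123, -0.1211, 0.0321]
tool_rot: [0.994, 2.978, -0.0]
contact_force: [-3.4, 0.1, 17.5]
grip_width: 0.457
grip_force: 58.1
```

```bash
cat >> h.py <<'E'
C0=np.array([.4625,.3075]);CA=np.radians(8.8)
def cell(i):
    a,b=[(-.035,-.035),(-.035,.035),(.035,-.035),(.035,.035)][i]
    return C0+[a*np.cos(CA)-b*np.sin(CA),a*np.sin(CA)+b*np.cos(CA)]
E
python3 - <<'E'
from h import *
print([cell(i).round(3) for i in range(4)])
go(*cell(2),.12,53.8)
E
```

```text
[array([0.433, 0.268]), array([0.423, 0.337]), array([0.502, 0.278]), array([0.492, 0.347])]
n=17 x=0.578 y=0.741 z=-0.208 tw=-0.010 | cur [ 512.3 -121.1   32.1] fing 53.1 grip 0.457 F 58 t 3.9 q7 0.51
```

Emit:
move_arm --plan '[{"x": 0,"y": 0,"z": -0.88,"twist": 0,"claw": 1},{"x": 0,"y": 0,"z": -0.88,"twist": 0,"claw": 1},{"x": 0,"y": 0,"z": -0.88,"twist": 0,"claw": 1},{"x": 0,"y": 0,"z": -0.88,"twist": 0,"claw": 1},{"x": 0.578,"y": 0.741,"z": 0,"twist": 0,"claw": 1},{"x": 0.578,"y": 0.741,"z": 0,"twist": 0,"claw": 1},{"x": 0.578,"y": 0.741,"z": 0,"twist": 0,"claw": 1},{"x": 0.578,"y": 0.741,"z": 0,"twist": 0,"claw": 1},{"x": 0.578,"y": 0.741,"z": 0,"twist": 0,"claw": 1},{"x": 0.578,"y": 0.741,"z": 0,"twist": 0,"claw": 1},{"x": 0.578,"y": 0.741,"z": 0,"twist": 0,"claw": 1},{"x": 0.578,"y": 0.741,"z": 0,"twist": 0,"claw": 1}]'

```text
time_s: 4.93
eef_pos: [0.5083, 0.0681, 0.1194]
tool_rot: [0.994, 2.979, 0.0]
contact_force: [-0.3, 0.5, -0.0]
grip_width: 0.454
grip_force: 61.1
```

Emit:
move_arm --plan '[{"x": 0.578,"y": 0.741,"z": 0,"twist": 0,"claw": 1},{"x": 0.578,"y": 0.741,"z": 0,"twist": 0,"claw": 1},{"x": 0.578,"y": 0.741,"z": 0,"twist": 0,"claw": 1},{"x": 0.578,"y": 0.741,"z": 0,"twist": 0,"claw": 1},{"x": 0.578,"y": 0.741,"z": 0,"twist": 0,"claw": 1},{"x": 0.578,"y": 0.741,"z": 0,"twist": 0,"claw": 1},{"x": 0.578,"y": 0.741,"z": 0,"twist": 0,"claw": 1},{"x": 0.578,"y": 0.741,"z": 0,"twist": 0,"claw": 1},{"x": 0.578,"y": 0.741,"z": 0,"twist": 0,"claw": 1},{"x": 0,"y": 0,"z": 0,"twist": 0,"claw": 1},{"x": 0,"y": 0,"z": 0,"twist": 0,"claw": 1}]'

```text
time_s: 5.85
eef_pos: [0.5041, 0.2797, 0.1192]
tool_rot: [0.991, 2.981, 0.002]
contact_force: [0.1, -0.9, -0.5]
grip_width: 0.456
grip_force: 61.1
```

```bash
python3 - <<'E'
from h import *
c,T,P=cap('wrist','w2.png')
go(*cell(2),.04,53.8)
for i in range(4): print(i,np.round(tocam(T,c,[*cell(i),.005])))
for a,b in [(-72.5,-72.5),(-72.5,72.5),(72.5,-72.5),(72.5,72.5),(0,0)]:
    p=C0+np.array([a*np.cos(CA)-b*np.sin(CA),a*np.sin(CA)+b*np.cos(CA)])/1000
    u=np.round(tocam(T,c,[*p,.03]));print(a,b,u);cv2.drawMarker(c['img'],tuple(int(t) for t in u),(255,0,0))
cv2.imwrite('pics/w2.png',c['img'][:,:,::-1])
E
```

```text
n=4 x=0.015 y=-0.012 z=0.790 tw=-0.042 | cur [504.3 278.3 119. ] fing 53.1 grip 0.452 F 61 t 5.9 q7 -0.09
0 [205. 151.]
1 [272.  76.]
2 [275. 216.]
3 [343. 150.]
-72.5 -72.5 [114. 158.]
-72.5 72.5 [270. -34.]
72.5 -72.5 [275. 294.]
72.5 72.5 [433. 154.]
0 0 [273. 156.]
```

View pics/w2.png

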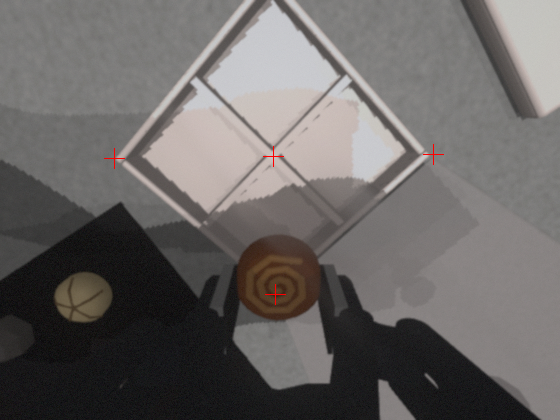

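The ammonite is held at (279,277), and the projected case corners at (114,158) and (433,154) match the image to about 8 px. I'll lower it into cell2.

Emit:
move_arm --plan '[{"x": 0.03,"y": -0.02,"z": 0.8,"twist": -0.15,"claw": 1},{"x": 0.03,"y": -0.03,"z": 0.8,"twist": 0,"claw": 1},{"x": 0,"y": 0,"z": 0.8,"twist": 0,"claw": 1},{"x": 0,"y": 0,"z": 0.4,"twist": 0,"claw": 1},{"x": 0,"y": 0,"z": 0.28,"twist": 0,"claw": 1},{"x": 0,"y": 0,"z": 0,"twist": 0,"claw": 1}]'

```text
time_s: 6.4
eef_pos: [0.5022, 0.2776, 0.0409]
tool_rot: [-0.979, -2.984, 0.002]
contact_force: [0.0, -0.1, -0.1]
grip_width: 0.458
grip_force: 61.1
```

```bash
python3 - <<'E'
from h import *
go(*cell(2),.036,53.8)
c,T,P=cap('wrist','w3.png')
E
```

```text
n=1 x=0.007 y=0.026 z=0.194 tw=-0.033 | cur [502.2 277.6  40.9] fing 53.7 grip 0.458 F 61 t 6.4 q7 -0.16
```

View pics/w3.png

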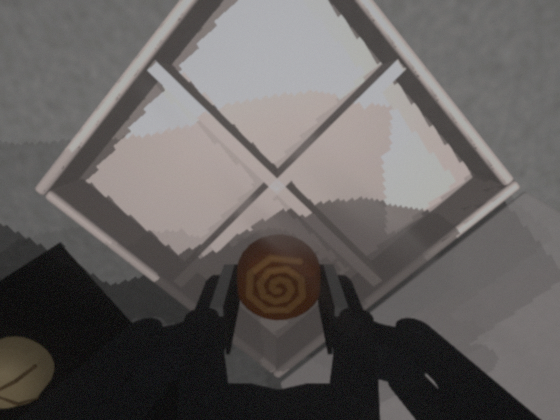

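The ammonite (279,277) is inside the near cell with no contact force. I'll lower it a little more, release and rise.

Emit:
move_arm --plan '[{"x": 0,"y": 0,"z": 0.2,"twist": 0,"claw": 1},{"x": 0,"y": 0,"z": 0,"twist": 0,"claw": 1},{"x": 0,"y": 0,"z": 0,"twist": 0,"claw": 0},{"x": 0,"y": 0,"z": 0,"twist": 0,"claw": -0.05},{"x": 0,"y": 0,"z": 0,"twist": 0,"claw": -0.05},{"x": 0,"y": 0,"z": 0,"twist": 0,"claw": -0.05},{"x": 0,"y": 0,"z": -0.4,"twist": 0,"claw": -0.05},{"x": 0,"y": 0,"z": -0.9,"twist": 0,"claw": -0.05},{"x": 0,"y": 0,"z": -0.9,"twist": 0,"claw": -1},{"x": 0,"y": 0,"z": -0.9,"twist": 0,"claw": -1},{"x": 0,"y": 0,"z": -0.5,"twist": 0,"claw": -1}]'

```text
time_s: 7.37
eef_pos: [0.5028, 0.2789, 0.1295]
tool_rot: [0.978, 2.984, 0.003]
contact_force: [0.6, -0.7, 0.6]
grip_width: 0.926
grip_force: 0.0
```

```bash
python3 - <<'E'
from h import *
c,T,P=cap('wrist')
p=P[(abs(P[...,0]-.502)<.027)&(abs(P[...,1]-.278)<.027)];print('cell z',np.percentile(p[:,2],[5,50,95]))
m=(c['img'][...,0].astype(int)-c['img'][...,2]>50)&(P[...,1]>.22)&(P[...,2]<.06);print(rect(P[m][:,:2]),P[m][:,2].max(),m.sum())
go(.463,.114,.12,-36)
go(.463,.114,.12,54)
for o in matobj(c,T,P,(.42,.68,-.20,.19),amin=300):print(*o)
E
```

```text
cell z [0.00455517 0.18315466 0.19420668]
[484.9 286.2   3.7   2.5  58.5] 0.024160444974407724 20
n=23 x=-0.299 y=-0.137 z=0.018 tw=0.975 | cur [503.5 279.2 130.8] fing 53.7 grip 0.991 F 0 t 7.4 q7 -0.08
n=7 x=-0.370 y=-0.899 z=0.059 tw=-0.011 | cur [503.5 279.2 130.8] fing 53.7 grip 0.991 F 0 t 7.4 q7 -0.08
[ 89.4 289.9] [90 80 61] [463.8 116.8  40.3  35.6  -4.2] [462.2 120.1] 26.2 1888
[ 16.2 330.7] [43 41 40] [453.   36.3  33.3  27.6 -14.8] [453.   40.3] 28.5 1247
```

Emit:
move_arm --plan '[{"x": -0.37,"y": -0.899,"z": 0.06,"twist": 0,"claw": -1},{"x": -0.37,"y": -0.899,"z": 0.06,"twist": 0,"claw": -1},{"x": -0.37,"y": -0.899,"z": 0.06,"twist": 0,"claw": -1},{"x": -0.37,"y": -0.899,"z": 0.06,"twist": 0,"claw": -1},{"x": -0.37,"y": -0.899,"z": 0.06,"twist": 0,"claw": -1},{"x": -0.37,"y": -0.899,"z": 0.06,"twist": 0,"claw": -1},{"x": -0.37,"y": -0.899,"z": 0.06,"twist": 0,"claw": -1},{"x": 0,"y": 0,"z": 0,"twist": 0,"claw": -1}]'

```text
time_s: 8.08
eef_pos: [0.4601, 0.1086, 0.1156]
tool_rot: [-0.984, -2.983, 0.005]
contact_force: [0.7, -0.8, 0.7]
grip_width: 1.002
grip_force: 0.0
```

Emit:
move_arm --plan '[{"x": 0,"y": 0,"z": 0.9,"twist": 0,"claw": -1},{"x": 0,"y": 0,"z": 0.9,"twist": 0,"claw": -1},{"x": 0,"y": 0,"z": 0.9,"twist": 0,"claw": -1},{"x": 0,"y": 0,"z": 0.9,"twist": 0,"claw": -1},{"x": 0,"y": 0,"z": 0.08,"twist": 0,"claw": 1},{"x": 0,"y": 0,"z": 0,"twist": 0,"claw": 1},{"x": 0,"y": 0,"z": 0,"twist": 0,"claw": 1},{"x": 0,"y": 0,"z": 0,"twist": 0,"claw": 1},{"x": 0,"y": 0,"z": 0,"twist": 0,"claw": 1},{"x": 0,"y": 0,"z": 0,"twist": 0,"claw": 1},{"x": 0,"y": 0,"z": 0,"twist": 0,"claw": 1}]'

```text
time_s: 9.0
eef_pos: [0.462, 0.1135, 0.0257]
tool_rot: [0.978, 2.984, 0.002]
contact_force: [-4.0, 0.2, 13.1]
grip_width: 0.441
grip_force: 58.5
```

```bash
python3 - <<'E'
from h import *
go(*cell(3),.12,53.8)
E
```

```text
n=10 x=0.457 y=0.825 z=-0.377 tw=-0.003 | cur [462.  113.5  25.7] fing 53.7 grip 0.441 F 59 t 9.0 q7 -0.04
```

Emit:
move_arm --plan '[{"x": 0,"y": 0,"z": -0.94,"twist": 0,"claw": 1},{"x": 0,"y": 0,"z": -0.94,"twist": 0,"claw": 1},{"x": 0,"y": 0,"z": -0.94,"twist": 0,"claw": 1},{"x": 0,"y": 0,"z": -0.94,"twist": 0,"claw": 1},{"x": 0.457,"y": 0.825,"z": 0,"twist": 0,"claw": 1},{"x": 0.457,"y": 0.825,"z": 0,"twist": 0,"claw": 1},{"x": 0.457,"y": 0.825,"z": 0,"twist": 0,"claw": 1},{"x": 0.457,"y": 0.825,"z": 0,"twist": 0,"claw": 1},{"x": 0.457,"y": 0.825,"z": 0,"twist": 0,"claw": 1},{"x": 0.457,"y": 0.825,"z": 0,"twist": 0,"claw": 1}]'

```text
time_s: 9.83
eef_pos: [0.4797, 0.2547, 0.1195]
tool_rot: [0.979, 2.984, 0.002]
contact_force: [0.3, -0.4, -0.3]
grip_width: 0.44
grip_force: 61.0
```

Emit:
move_arm --plan '[{"x": 0.457,"y": 0.825,"z": 0,"twist": 0,"claw": 1},{"x": 0.457,"y": 0.825,"z": 0,"twist": 0,"claw": 1},{"x": 0.457,"y": 0.825,"z": 0,"twist": 0,"claw": 1},{"x": 0.457,"y": 0.825,"z": 0,"twist": 0,"claw": 1},{"x": 0,"y": 0,"z": 0,"twist": 0,"claw": 1},{"x": 0,"y": 0,"z": 0,"twist": 0,"claw": 1},{"x": 0,"y": 0,"z": 0,"twist": 0,"claw": 1}]'

```text
time_s: 10.42
eef_pos: [0.4915, 0.3465, 0.1188]
tool_rot: [0.979, 2.985, 0.0]
contact_force: [-0.6, -0.0, 0.2]
grip_width: 0.439
grip_force: 61.0
```

```bash
python3 - <<'E'
from h import *
go(*cell(3),.032,53.8,4)
E
```

```text
n=4 x=0.004 y=0.008 z=0.868 tw=-0.007 | cur [491.5 346.5 118.8] fing 53.7 grip 0.439 F 61 t 10.4 q7 -0.18
```

Precise to under 1 mm. Lower, release, rise.

Emit:
move_arm --plan '[{"x": 0,"y": 0,"z": 0.9,"twist": 0,"claw": 1},{"x": 0,"y": 0,"z": 0.9,"twist": 0,"claw": 1},{"x": 0,"y": 0,"z": 0.8,"twist": 0,"claw": 1},{"x": 0,"y": 0,"z": 0.5,"twist": 0,"claw": 1},{"x": 0,"y": 0,"z": 0.35,"twist": 0,"claw": 1},{"x": 0,"y": 0,"z": 0,"twist": 0,"claw": 1},{"x": 0,"y": 0,"z": 0,"twist": 0,"claw": -0.03},{"x": 0,"y": 0,"z": 0,"twist": 0,"claw": -0.08},{"x": 0,"y": 0,"z": 0,"twist": 0,"claw": -0.08},{"x": 0,"y": 0,"z": 0,"twist": 0,"claw": -0.08}]'

```text
time_s: 11.25
eef_pos: [0.4918, 0.3474, 0.0326]
tool_rot: [0.978, 2.985, 0.001]
contact_force: [0.7, 0.2, 0.1]
grip_width: 0.536
grip_force: 0.0
```

Emit:
move_arm --plan '[{"x": 0,"y": 0,"z": -0.4,"twist": 0,"claw": -0.08},{"x": 0,"y": 0,"z": -0.9,"twist": 0,"claw": -0.08},{"x": 0,"y": 0,"z": -0.9,"twist": 0,"claw": -1},{"x": 0,"y": 0,"z": -0.9,"twist": 0,"claw": -1},{"x": 0,"y": 0,"z": -0.5,"twist": 0,"claw": -1}]'

```text
time_s: 11.67
eef_pos: [0.4919, 0.3478, 0.1251]
tool_rot: [0.978, 2.984, 0.004]
contact_force: [-0.6, -0.0, -0.3]
grip_width: 0.941
grip_force: 0.0
```

```bash
python3 - <<'E'
from h import *
c,T,P=cap('wrist')
go(.6225,0,.12,-27)
go(.6225,0,.12,-27,28)
c,T,P=cap('top')
for o in matobj(c,T,P,(.42,.68,-.16,.19)):print(*o)
E
```

```text
n=21 x=-0.767 y=0.070 z=0.011 tw=0.961 | cur [492.5 348.1 126.3] fing 53.7 grip 0.991 F 0 t 11.7 q7 -0.18
n=28 x=-0.575 y=0.057 z=0.008 tw=0.721 | cur [492.5 348.1 126.3] fing 53.7 grip 0.991 F 0 t 11.7 q7 -0.18
[258.  202.4] [147 139 130] [628.2 100.6  36.7  29.9 -58.4] [625.3  99.2] 30.6 151
[296.6 203.1] [186 169 152] [622.6   1.1  39.9  24.4  66.3] [622.1   0.8] 26.1 150
[327.9 210.2] [133 130 130] [604.6 -79.8  41.3  25.1 -27.8] [601.7 -78.4] 30.4 150
[273.  235.3] [121 115 112] [540.7  62.3  35.7  26.2 -58.1] [540.   61.9] 31.0 152
[309.2 236.4] [104  98  92] [536.5 -28.9  32.3  30.2 -75.7] [535.6 -29.4] 30.3 127
[179.  254.4] [76 83 71] [444.5 155.3  69.4  48.9 -90. ] [437.8 162.1] 672.4 1057
[285.5 270.3] [69 67 64] [451.4  31.7  32.7  32.6  -0.6] [451.4  31.6] 31.6 145
[328.8 275.8] [140 100  67] [434.8 -75.8  37.6  28.3  17.9] [436.3 -75.9] 24.6 160
```

```bash
python3 - <<'E'
from h import *
go(.48,.11,.12)
E
```

```text
n=10 x=-0.524 y=-0.796 z=0.016 tw=0.000 | cur [492.3 347.8 124.5] fing 53.7 grip 1.002 F 0 t 11.8 q7 -0.18
```

Emit:
move_arm --plan '[{"x": -0.524,"y": -0.796,"z": 0,"twist": 0,"claw": -1},{"x": -0.524,"y": -0.796,"z": 0,"twist": 0,"claw": -1},{"x": -0.524,"y": -0.796,"z": 0,"twist": 0,"claw": -1},{"x": -0.524,"y": -0.796,"z": 0,"twist": 0,"claw": -1},{"x": -0.524,"y": -0.796,"z": 0,"twist": 0,"claw": -1},{"x": -0.524,"y": -0.796,"z": 0,"twist": 0,"claw": -1},{"x": -0.524,"y": -0.796,"z": 0,"twist": 0,"claw": -1},{"x": -0.524,"y": -0.796,"z": 0,"twist": 0,"claw": -1},{"x": -0.524,"y": -0.796,"z": 0,"twist": 0,"claw": -1},{"x": -0.524,"y": -0.796,"z": 0,"twist": 0,"claw": -1},{"x": 0,"y": 0,"z": 0,"twist": 0,"claw": -1}]'

```text
time_s: 12.68
eef_pos: [0.4786, 0.1044, 0.121]
tool_rot: [-0.985, -2.982, 0.005]
contact_force: [0.9, -1.1, 1.4]
grip_width: 1.001
grip_force: 0.0
```

```bash
python3 - <<'E'
from h import *
go(.6225,0.0005,.12,-26)
go(.6225,0.0005,.12,-26,22)
c,T,P=cap('top','top1.png')
m=(P[...,2]>.012)&(P[...,2]<.04)&(abs(P[...,0]-.492)<.03)&(abs(P[...,1]-.347)<.03);print(rect(P[m][:,:2]),np.percentile(P[m][:,2],[50,98]))
m=(P[...,2]>.012)&(P[...,2]<.04)&(abs(P[...,0]-.502)<.03)&(abs(P[...,1]-.278)<.03);print(rect(P[m][:,:2]),np.percentile(P[m][:,2],[50,98]))
cv2.imwrite('pics/t1.png',cv2.resize(c['img'][190:310,130:260,::-1],None,fx=4,fy=4))
E
```

```text
n=20 x=-0.301 y=0.240 z=0.002 tw=0.993 | cur [478.6 104.4 121. ] fing 53.5 grip 1.001 F 0 t 12.7 q7 0.14
n=22 x=-0.273 y=0.219 z=0.002 tw=0.903 | cur [478.6 104.4 121. ] fing 53.5 grip 1.001 F 0 t 12.7 q7 0.14
[ 4.923e+02  3.469e+02  5.970e+01  5.920e+01 -4.000e-01] [0.02395522 0.03133679]
[502.3 277.8  59.6  58.3  89.2] [0.02256954 0.02982932]
```

View pics/t1.png

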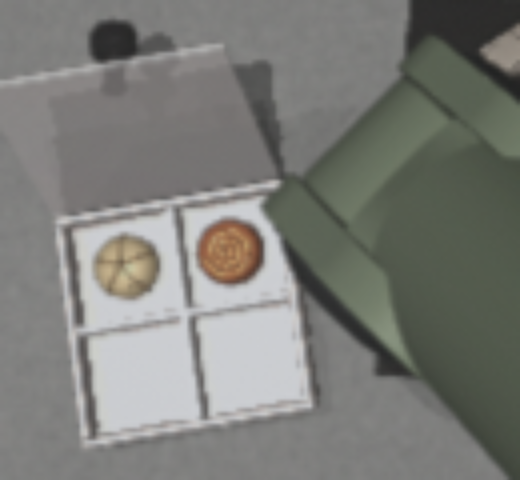

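The case crop shows the urchin (127,265) and ammonite (230,250) centred and flat in the two far cells. Next is the stem.

Emit:
move_arm --plan '[{"x": -0.3,"y": 0.24,"z": 0,"twist": 0.993,"claw": -1},{"x": -0.3,"y": 0.24,"z": 0,"twist": 0.993,"claw": -1},{"x": -0.3,"y": 0.24,"z": 0,"twist": 0.993,"claw": -1},{"x": -0.3,"y": 0.24,"z": 0,"twist": 0.993,"claw": -1},{"x": -0.3,"y": 0.24,"z": 0,"twist": 0.993,"claw": -1},{"x": -0.3,"y": 0.24,"z": 0,"twist": 0.993,"claw": -1},{"x": -0.3,"y": 0.24,"z": 0,"twist": 0.993,"claw": -1},{"x": -0.3,"y": 0.24,"z": 0,"twist": 0.993,"claw": -1},{"x": -0.3,"y": 0.24,"z": 0,"twist": 0.993,"claw": -1},{"x": -0.3,"y": 0.24,"z": 0,"twist": 0.993,"claw": -1}]'

```text
time_s: 13.57
eef_pos: [0.5701, 0.0851, 0.1213]
tool_rot: [-1.937, -2.473, 0.0]
contact_force: [0.3, 0.2, -0.6]
grip_width: 0.999
grip_force: 0.0
```

Emit:
move_arm --plan '[{"x": -0.3,"y": 0.24,"z": 0,"twist": 0.993,"claw": -1},{"x": -0.3,"y": 0.24,"z": 0,"twist": 0.993,"claw": -1},{"x": -0.3,"y": 0.24,"z": 0,"twist": 0.993,"claw": -1},{"x": -0.3,"y": 0.24,"z": 0,"twist": 0.993,"claw": -1},{"x": -0.3,"y": 0.24,"z": 0,"twist": 0.993,"claw": -1},{"x": -0.3,"y": 0.24,"z": 0,"twist": 0.993,"claw": -1},{"x": -0.3,"y": 0.24,"z": 0,"twist": 0.993,"claw": -1},{"x": -0.3,"y": 0.24,"z": 0,"twist": 0.993,"claw": -1},{"x": -0.3,"y": 0.24,"z": 0,"twist": 0.993,"claw": -1},{"x": -0.3,"y": 0.24,"z": 0,"twist": 0.993,"claw": -1},{"x": 0,"y": 0,"z": 0,"twist": 0,"claw": -1},{"x": 0,"y": 0,"z": 0,"twist": 0,"claw": -1}]'

```text
time_s: 14.57
eef_pos: [0.6235, 0.0075, 0.1214]
tool_rot: [-2.658, -1.674, 0.001]
contact_force: [-0.5, -0.3, -0.4]
grip_width: 1.002
grip_force: 0.0
```

```bash
python3 - <<'E'
from h import *
c,T,P=cap('wrist')
go(.6225,0.0005,.028,-26)
for o in matobj(c,T,P,(.42,.68,-.16,.19),amin=300):print(*o)
E
```

```text
n=4 x=-0.071 y=0.025 z=0.934 tw=0.029 | cur [623.4   8.  121.4] fing -25.5 grip 1.003 F 0 t 14.6 q7 -0.70
[221.3 101.3] [240 234 224] [626.8  98.9  36.1  26.2 -57.2] [627.7  98.8] 28.6 2431
[143.3 204.4] [165 156 151] [541.2  61.5  36.3  27.2 -57.9] [544.6  62.5] 28.4 2108
[282.  228.9] [160 140 124] [623.5   0.7  39.5  24.5  66.2] [624.4   2.5] 22.8 1706
[ 70.9 283.6] [90 85 83] [455.9  32.   31.8  30.  -72.5] [458.7  32.7] 28.3 1679
[240.4 370.4] [48 48 50] [606.7 -19.4 140.1 104.1 -24.2] [616.1  19.2] 185.6 32792
[301.7 320.5] [181 175 176] [603.4 -79.6  36.   26.9 -28.1] [604.9 -75.4] 28.5 1567
```

Emit:
move_arm --plan '[{"x": -0.14,"y": 0.03,"z": 0.9,"twist": 0,"claw": -1},{"x": -0.14,"y": 0.03,"z": 0.9,"twist": 0,"claw": -1},{"x": 0,"y": 0,"z": 0.9,"twist": 0,"claw": -1},{"x": 0,"y": 0,"z": 0.9,"twist": 0,"claw": -1},{"x": 0,"y": 0,"z": 0.12,"twist": 0,"claw": 1},{"x": 0,"y": 0,"z": 0,"twist": 0,"claw": 1},{"x": 0,"y": 0,"z": 0,"twist": 0,"claw": 1},{"x": 0,"y": 0,"z": 0,"twist": 0,"claw": 1},{"x": 0,"y": 0,"z": 0,"twist": 0,"claw": 1},{"x": 0,"y": 0,"z": 0,"twist": 0,"claw": 1},{"x": 0,"y": 0,"z": 0,"twist": 0,"claw": 1},{"x": 0,"y": 0,"z": 0,"twist": 0,"claw": 1}]'

```text
time_s: 15.62
eef_pos: [0.6227, -0.0001, 0.0304]
tool_rot: [2.659, 1.671, 0.003]
contact_force: [-2.8, -0.4, 11.1]
grip_width: 0.263
grip_force: 59.0
```

Emit:
move_arm --plan '[{"x": 0,"y": 0,"z": 0,"twist": 0,"claw": 1},{"x": 0,"y": 0,"z": -0.9,"twist": 0,"claw": 1},{"x": 0,"y": 0,"z": -0.9,"twist": 0,"claw": 1},{"x": 0,"y": 0,"z": -0.9,"twist": 0,"claw": 1},{"x": 0,"y": 0,"z": -0.9,"twist": 0,"claw": 1}]'

```text
time_s: 16.03
eef_pos: [0.622, -0.0002, 0.1207]
tool_rot: [2.66, 1.671, 0.001]
contact_force: [0.9, -1.3, 0.4]
grip_width: 0.266
grip_force: 58.9
```

```bash
python3 - <<'E'
from h import *
print(cell(1),cell(0))
go(.43,.15,.12)
go(.43,.15,.12,8.8)
go(.43,.15,.12,-81)
E
```

```text
[0.4225575  0.33673349] [0.43326651 0.2675575 ]
n=10 x=0.208 y=-0.953 z=0.002 tw=0.000 | cur [ 6.220e+02 -2.000e-01  1.207e+02] fing -25.7 grip 0.266 F 59 t 16.0 q7 -0.69
n=10 x=0.462 y=-0.875 z=0.002 tw=-0.863 | cur [ 6.220e+02 -2.000e-01  1.207e+02] fing -25.7 grip 0.266 F 59 t 16.0 q7 -0.69
n=14 x=-0.167 y=-0.705 z=0.002 tw=0.987 | cur [ 6.220e+02 -2.000e-01  1.207e+02] fing -25.7 grip 0.266 F 59 t 16.0 q7 -0.69
```

Emit:
move_arm --plan '[{"x": 0.462,"y": -0.875,"z": 0,"twist": -0.863,"claw": 1},{"x": 0.462,"y": -0.875,"z": 0,"twist": -0.863,"claw": 1},{"x": 0.462,"y": -0.875,"z": 0,"twist": -0.863,"claw": 1},{"x": 0.462,"y": -0.875,"z": 0,"twist": -0.863,"claw": 1},{"x": 0.462,"y": -0.875,"z": 0,"twist": -0.863,"claw": 1},{"x": 0.462,"y": -0.875,"z": 0,"twist": -0.863,"claw": 1},{"x": 0.462,"y": -0.875,"z": 0,"twist": -0.863,"claw": 1},{"x": 0.462,"y": -0.875,"z": 0,"twist": -0.863,"claw": 1},{"x": 0.462,"y": -0.875,"z": 0,"twist": -0.863,"claw": 1},{"x": 0.462,"y": -0.875,"z": 0,"twist": -0.863,"claw": 1},{"x": 0,"y": 0,"z": 0,"twist": 0,"claw": 1},{"x": 0,"y": 0,"z": 0,"twist": 0,"claw": 1}]'

```text
time_s: 17.03
eef_pos: [0.4297, 0.1504, 0.1197]
tool_rot: [2.042, 2.386, 0.002]
contact_force: [0.1, -0.4, -0.6]
grip_width: 0.259
grip_force: 64.1
```

```bash
python3 - <<'E'
from h import *
go(*cell(1),.12,8.8)
E
```

```text
n=8 x=0.926 y=0.108 z=-0.001 tw=0.002 | cur [429.7 150.4 119.7] fing 8.9 grip 0.259 F 64 t 17.0 q7 -0.62
```

Emit:
move_arm --plan '[{"x": 0.926,"y": 0.108,"z": 0,"twist": 0,"claw": 1},{"x": 0.926,"y": 0.108,"z": 0,"twist": 0,"claw": 1},{"x": 0.926,"y": 0.108,"z": 0,"twist": 0,"claw": 1},{"x": 0.926,"y": 0.108,"z": 0,"twist": 0,"claw": 1},{"x": 0.926,"y": 0.108,"z": 0,"twist": 0,"claw": 1},{"x": 0.926,"y": 0.108,"z": 0,"twist": 0,"claw": 1},{"x": 0.926,"y": 0.108,"z": 0,"twist": 0,"claw": 1},{"x": 0.926,"y": 0.108,"z": 0,"twist": 0,"claw": 1},{"x": 0,"y": 0,"z": 0,"twist": 0,"claw": 1},{"x": 0,"y": 0,"z": 0,"twist": 0,"claw": 1},{"x": 0,"y": 0,"z": 0,"twist": 0,"claw": 1}]'

```text
time_s: 17.95
eef_pos: [0.4237, 0.3354, 0.1189]
tool_rot: [2.046, 2.383, -0.0]
contact_force: [0.3, 0.2, -0.2]
grip_width: 0.26
grip_force: 64.2
```

Emit:
move_arm --plan '[{"x": 0,"y": 0,"z": 0.9,"twist": 0,"claw": 1},{"x": 0,"y": 0,"z": 0.9,"twist": 0,"claw": 1},{"x": 0,"y": 0,"z": 0.8,"twist": 0,"claw": 1},{"x": 0,"y": 0,"z": 0.5,"twist": 0,"claw": 1},{"x": 0,"y": 0,"z": 0.3,"twist": 0,"claw": 1},{"x": 0,"y": 0,"z": 0,"twist": 0,"claw": 1},{"x": 0,"y": 0,"z": 0,"twist": 0,"claw": 1}]'

```text
time_s: 18.53
eef_pos: [0.4233, 0.3361, 0.0342]
tool_rot: [2.045, 2.385, 0.0]
contact_force: [1.0, 0.9, -0.8]
grip_width: 0.259
grip_force: 64.2
```

```bash
python3 - <<'E'
from h import *
go(*cell(1),.033,8.8,1)
E
```

```text
n=1 x=0.031 y=-0.027 z=0.049 tw=-0.010 | cur [423.3 336.1  34.2] fing 8.8 grip 0.259 F 64 t 18.5 q7 -0.98
```

Emit:
move_arm --plan '[{"x": 0,"y": 0,"z": 0,"twist": 0,"claw": 0.3},{"x": 0,"y": 0,"z": 0,"twist": 0,"claw": 0.28},{"x": 0,"y": 0,"z": 0,"twist": 0,"claw": 0.28},{"x": 0,"y": 0,"z": 0,"twist": 0,"claw": 0.28},{"x": 0,"y": 0,"z": -0.4,"twist": 0,"claw": 0.28},{"x": 0,"y": 0,"z": -0.9,"twist": 0,"claw": 0.28},{"x": 0,"y": 0,"z": -0.9,"twist": 0,"claw": -1},{"x": 0,"y": 0,"z": -0.9,"twist": 0,"claw": -1},{"x": 0,"y": 0,"z": -0.5,"twist": 0,"claw": -1},{"x": 0,"y": 0,"z": 0,"twist": 0,"claw": -1}]'

```text
time_s: 19.37
eef_pos: [0.424, 0.337, 0.1272]
tool_rot: [2.045, 2.384, 0.007]
contact_force: [0.9, 0.4, 0.6]
grip_width: 0.908
grip_force: 0.0
```

```bash
python3 - <<'E'
from h import *
c,T,P=cap('wrist')
g=c['img'].astype(int);print([np.round(tocam(T,c,[*cell(1),.015]))])
m=(P[...,2]>.012)&(P[...,2]<.0285)&(np.hypot(P[...,0]-cell(1)[0],P[...,1]-cell(1)[1])<.027);print(m.sum(),rect(P[m][:,:2]),np.percentile(P[m][:,2],[50,98]))
go(.435,-.0766,.12,-72)
go(.435,-.0766,.12,-72,22)
E
```

```text
[array([275., 218.])]
1662 [424.1 337.1  39.4  24.6 -78.5] [0.02261712 0.02402081]
n=21 x=-0.732 y=0.444 z=0.009 tw=0.962 | cur [423.7 336.6 125.7] fing 8.8 grip 0.981 F 0 t 19.4 q7 -0.91
n=22 x=-0.698 y=0.425 z=0.009 tw=0.918 | cur [423.7 336.6 125.7] fing 8.8 grip 0.981 F 0 t 19.4 q7 -0.91
```

Emit:
move_arm --plan '[{"x": -0.97,"y": -0.15,"z": 0,"twist": 0,"claw": -1},{"x": -0.97,"y": -0.15,"z": 0,"twist": 0,"claw": -1},{"x": -0.97,"y": -0.15,"z": 0,"twist": 0,"claw": -1},{"x": -0.97,"y": -0.15,"z": 0,"twist": 0,"claw": -1},{"x": -0.97,"y": -0.15,"z": 0,"twist": 0,"claw": -1},{"x": -0.97,"y": -0.15,"z": 0,"twist": 0,"claw": -1},{"x": -0.97,"y": -0.15,"z": 0,"twist": 0,"claw": -1},{"x": -0.97,"y": -0.15,"z": 0,"twist": 0,"claw": -1}]'

```text
time_s: 20.08
eef_pos: [0.4225, 0.1387, 0.1234]
tool_rot: [-2.044, -2.385, 0.001]
contact_force: [1.6, 1.3, -0.5]
grip_width: 0.999
grip_force: 0.0
```

```bash
python3 - <<'E'
from h import *
go(.435,-.0766,.12,-72)
E
```

```text
n=21 x=-0.375 y=0.243 z=0.007 tw=0.962 | cur [422.5 138.7 123.4] fing 8.8 grip 0.999 F 0 t 20.1 q7 -0.60
```

Emit:
move_arm --plan '[{"x": -0.375,"y": 0.243,"z": 0,"twist": 0.962,"claw": -1},{"x": -0.375,"y": 0.243,"z": 0,"twist": 0.962,"claw": -1},{"x": -0.375,"y": 0.243,"z": 0,"twist": 0.962,"claw": -1},{"x": -0.375,"y": 0.243,"z": 0,"twist": 0.962,"claw": -1},{"x": -0.375,"y": 0.243,"z": 0,"twist": 0.962,"claw": -1},{"x": -0.375,"y": 0.243,"z": 0,"twist": 0.962,"claw": -1},{"x": -0.375,"y": 0.243,"z": 0,"twist": 0.962,"claw": -1},{"x": -0.375,"y": 0.243,"z": 0,"twist": 0.962,"claw": -1},{"x": -0.375,"y": 0.243,"z": 0,"twist": 0.962,"claw": -1},{"x": -0.375,"y": 0.243,"z": 0,"twist": 0.962,"claw": -1},{"x": -0.375,"y": 0.243,"z": 0,"twist": 0.962,"claw": -1}]'

```text
time_s: 21.0
eef_pos: [0.4687, 0.0284, 0.1234]
tool_rot: [-2.77, -1.481, 0.001]
contact_force: [-0.4, 0.3, 0.0]
grip_width: 0.998
grip_force: 0.0
```

Emit:
move_arm --plan '[{"x": -0.375,"y": 0.243,"z": 0,"twist": 0.962,"claw": -1},{"x": -0.375,"y": 0.243,"z": 0,"twist": 0.962,"claw": -1},{"x": -0.375,"y": 0.243,"z": 0,"twist": 0.962,"claw": -1},{"x": -0.375,"y": 0.243,"z": 0,"twist": 0.962,"claw": -1},{"x": -0.375,"y": 0.243,"z": 0,"twist": 0.962,"claw": -1},{"x": -0.375,"y": 0.243,"z": 0,"twist": 0.962,"claw": -1},{"x": -0.375,"y": 0.243,"z": 0,"twist": 0.962,"claw": -1},{"x": -0.375,"y": 0.243,"z": 0,"twist": 0.962,"claw": -1},{"x": -0.375,"y": 0.243,"z": 0,"twist": 0.962,"claw": -1},{"x": -0.375,"y": 0.243,"z": 0,"twist": 0.962,"claw": -1},{"x": 0,"y": 0,"z": 0,"twist": 0,"claw": -1},{"x": 0,"y": 0,"z": 0,"twist": 0,"claw": -1}]'

```text
time_s: 22.0
eef_pos: [0.435, -0.0754, 0.1235]
tool_rot: [-3.103, -0.492, 0.001]
contact_force: [0.1, -0.1, -0.1]
grip_width: 1.002
grip_force: 0.0
```

```bash
python3 - <<'E'
from h import *
c,T,P=cap('wrist')
go(.435,-.0768,.027,-72,4)
for o in matobj(c,T,P,(.40,.68,-.16,.19),amin=300):print(*o)
E
```

```text
n=4 x=-0.009 y=0.016 z=0.966 tw=0.006 | cur [435.4 -75.  123.6] fing -71.9 grip 1.001 F 0 t 22.1 q7 -1.21
[119.4  12.5] [173 164 159] [535.8  57.3  36.6  15.4 -61.3] [533.5  56.4] 28.3 1682
[261.4  56.5] [166 156 145] [536.8 -31.   33.8  30.4  46.5] [536.5 -31.4] 28.7 2245
[142.3 153.7] [136 129 125] [452.2  30.   36.2  32.8  77.9] [455.2  27.6] 28.5 2068
[280.7 221.2] [119  85  49] [434.1 -77.4  42.1  28.6  19.2] [436.1 -76.7] 21.7 2088
[278.9 374.4] [51 51 53] [439.2 -73.9 149.4  32.7 -71.9] [444.8 -72.1] 187.4 36590
```

Emit:
move_arm --plan '[{"x": -0.02,"y": 0.03,"z": 0.95,"twist": 0,"claw": -1},{"x": -0.02,"y": 0.03,"z": 0.95,"twist": 0,"claw": -1},{"x": 0,"y": 0,"z": 0.95,"twist": 0,"claw": -1},{"x": 0,"y": 0,"z": 0.95,"twist": 0,"claw": -1},{"x": 0,"y": 0,"z": 0.05,"twist": 0,"claw": 1},{"x": 0,"y": 0,"z": 0,"twist": 0,"claw": 1},{"x": 0,"y": 0,"z": 0,"twist": 0,"claw": 1},{"x": 0,"y": 0,"z": 0,"twist": 0,"claw": 1},{"x": 0,"y": 0,"z": 0,"twist": 0,"claw": 1},{"x": 0,"y": 0,"z": 0,"twist": 0,"claw": 1},{"x": 0,"y": 0,"z": 0,"twist": 0,"claw": 1},{"x": 0,"y": 0,"z": 0,"twist": 0,"claw": 1}]'

```text
time_s: 23.05
eef_pos: [0.4355, -0.0771, 0.0289]
tool_rot: [3.103, 0.491, 0.003]
contact_force: [-1.6, 1.0, 14.0]
grip_width: 0.308
grip_force: 58.3
```

Emit:
move_arm --plan '[{"x": 0,"y": 0,"z": 0,"twist": 0,"claw": 1},{"x": 0,"y": 0,"z": -0.9,"twist": 0,"claw": 1},{"x": 0,"y": 0,"z": -0.9,"twist": 0,"claw": 1},{"x": 0,"y": 0,"z": -0.9,"twist": 0,"claw": 1},{"x": 0,"y": 0,"z": -0.9,"twist": 0,"claw": 1},{"x": 0,"y": 0,"z": 0,"twist": 0,"claw": 1}]'

```text
time_s: 23.55
eef_pos: [0.4365, -0.0774, 0.1217]
tool_rot: [3.102, 0.49, 0.009]
contact_force: [0.8, -1.0, 0.5]
grip_width: 0.307
grip_force: 60.4
```

```bash
python3 - <<'E'
from h import *
go(*cell(0),.12,8.8)
go(*cell(0),.12,-81.2)
go(.45,.08,.12,8.8)
E
```

```text
n=25 x=-0.315 y=-0.542 z=0.002 tw=0.992 | cur [436.5 -77.4 121.7] fing -72.0 grip 0.307 F 60 t 23.6 q7 -1.21
n=15 x=0.210 y=-0.897 z=0.004 tw=0.153 | cur [436.5 -77.4 121.7] fing -72.0 grip 0.307 F 60 t 23.6 q7 -1.21
n=25 x=-0.120 y=-0.261 z=0.003 tw=0.992 | cur [436.5 -77.4 121.7] fing -72.0 grip 0.307 F 60 t 23.6 q7 -1.21
```

Emit:
move_arm --plan '[{"x": 0.21,"y": -0.897,"z": 0,"twist": 0.153,"claw": 1},{"x": 0.21,"y": -0.897,"z": 0,"twist": 0.153,"claw": 1},{"x": 0.21,"y": -0.897,"z": 0,"twist": 0.153,"claw": 1},{"x": 0.21,"y": -0.897,"z": 0,"twist": 0.153,"claw": 1},{"x": 0.21,"y": -0.897,"z": 0,"twist": 0.153,"claw": 1},{"x": 0.21,"y": -0.897,"z": 0,"twist": 0.153,"claw": 1},{"x": 0.21,"y": -0.897,"z": 0,"twist": 0.153,"claw": 1},{"x": 0.21,"y": -0.897,"z": 0,"twist": 0.153,"claw": 1}]'

```text
time_s: 24.22
eef_pos: [0.4261, 0.108, 0.118]
tool_rot: [-3.121, -0.357, -0.001]
contact_force: [1.0, -0.6, -1.1]
grip_width: 0.312
grip_force: 60.4
```

Emit:
move_arm --plan '[{"x": 0.21,"y": -0.897,"z": 0,"twist": 0.153,"claw": 1},{"x": 0.21,"y": -0.897,"z": 0,"twist": 0.153,"claw": 1},{"x": 0.21,"y": -0.897,"z": 0,"twist": 0.153,"claw": 1},{"x": 0.21,"y": -0.897,"z": 0,"twist": 0.153,"claw": 1},{"x": 0.21,"y": -0.897,"z": 0,"twist": 0.153,"claw": 1},{"x": 0.21,"y": -0.897,"z": 0,"twist": 0.153,"claw": 1},{"x": 0.21,"y": -0.897,"z": 0,"twist": 0.153,"claw": 1},{"x": 0,"y": 0,"z": 0,"twist": 0,"claw": 1},{"x": 0,"y": 0,"z": 0,"twist": 0,"claw": 1},{"x": 0,"y": 0,"z": 0,"twist": 0,"claw": 1}]'

```text
time_s: 25.05
eef_pos: [0.4315, 0.2674, 0.1178]
tool_rot: [3.132, 0.241, 0.0]
contact_force: [0.7, 0.5, 0.1]
grip_width: 0.308
grip_force: 60.4
```

```bash
python3 - <<'E'
from h import *
go(*cell(0),.033,-81.2,4)
c,T,P=cap('wrist','w5.png')
E
```

```text
n=4 x=0.011 y=-0.024 z=0.848 tw=11.250 | cur [431.5 267.4 117.8] fing -81.2 grip 0.308 F 60 t 25.1 q7 -2.01
```

View pics/w5.png

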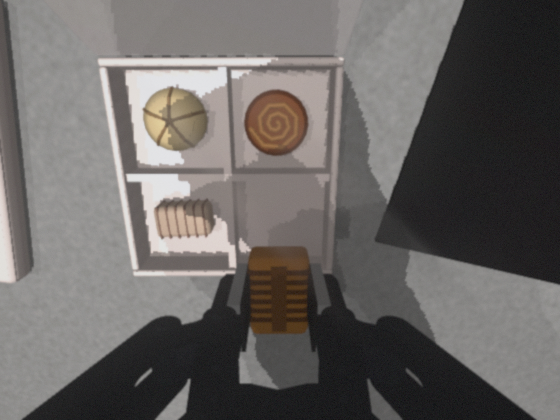

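The urchin, ammonite and stem sit in their cells at (175,118), (276,122) and (183,217), and the trilobite is held over cell0. Lowering.

Emit:
move_arm --plan '[{"x": 0.04,"y": -0.09,"z": 0.9,"twist": 0,"claw": 1},{"x": 0,"y": 0,"z": 0.9,"twist": 0,"claw": 1},{"x": 0,"y": 0,"z": 0.8,"twist": 0,"claw": 1},{"x": 0,"y": 0,"z": 0.5,"twist": 0,"claw": 1},{"x": 0,"y": 0,"z": 0.3,"twist": 0,"claw": 1},{"x": 0,"y": 0,"z": 0,"twist": 0,"claw": 1},{"x": 0,"y": 0,"z": 0,"twist": 0,"claw": 1},{"x": 0,"y": 0,"z": 0,"twist": 0,"claw": 0.22},{"x": 0,"y": 0,"z": 0,"twist": 0,"claw": 0.2},{"x": 0,"y": 0,"z": 0,"twist": 0,"claw": 0.2},{"x": 0,"y": 0,"z": 0,"twist": 0,"claw": 0.2}]'

```text
time_s: 26.02
eef_pos: [0.4327, 0.2685, 0.0332]
tool_rot: [3.131, 0.238, 0.0]
contact_force: [3.5, -9.9, -6.9]
grip_width: 0.401
grip_force: 5.0
```

Emit:
move_arm --plan '[{"x": 0,"y": 0,"z": -0.4,"twist": 0,"claw": 0.2},{"x": 0,"y": 0,"z": -0.9,"twist": 0,"claw": 0.2},{"x": 0,"y": 0,"z": -0.9,"twist": 0,"claw": 0.2},{"x": 0,"y": 0,"z": -0.9,"twist": 0,"claw": 0.2},{"x": 0,"y": 0,"z": -0.5,"twist": 0,"claw": 0.2},{"x": 0,"y": 0,"z": 0,"twist": 0,"claw": 0.2}]'

```text
time_s: 26.52
eef_pos: [0.4336, 0.2712, 0.1263]
tool_rot: [-3.129, -0.24, -0.007]
contact_force: [0.2, 0.4, 0.2]
grip_width: 0.397
grip_force: 0.0
```

```bash
python3 - <<'E'
from h import *
c,T,P=cap('wrist')
m=(P[...,2]>.012)&(P[...,2]<.0285)&(np.hypot(P[...,0]-cell(0)[0],P[...,1]-cell(0)[1])<.027);print(m.sum(),rect(P[m][:,:2]),np.percentile(P[m][:,2],[50,98]))
# lid knob and edge from top and scene
for n in('top','scene'):
    c,T,P=cap(n); m=(P[...,0]>.53)&(P[...,0]<.75)&(P[...,1]>.2)&(P[...,1]<.45)&(P[...,2]>.04);
    k=m&(c['img'].max(2)<60);print(n,m.sum(),k.sum(),P[k].min(0),P[k].max(0),P[k].mean(0)) if k.any() else print(n,m.sum())
    if m.any(): print(P[m].min(0),P[m].max(0))
ex=np.array([np.cos(CA),np.sin(CA)]);hg=C0+ex*.0725;print('hinge',hg,'knob xp',hg+ex*(.115*np.sin(.43)+.035*np.cos(.43)))
go(.48,.10,.26)
E
```

```text
2024 [431.3 270.1  41.7  28.4  10. ] [0.02109604 0.02289712]
top 1920 84 [0.60571236 0.31805765 0.11784671] [0.62593217 0.34062349 0.13576313] [0.61569169 0.3286041  0.12923501]
[0.53793655 0.24778518 0.04013459] [0.62849438 0.39957635 0.16699851]
scene 658 77 [0.59101574 0.31540571 0.11383523] [0.62505717 0.3350815  0.13629148] [0.61251702 0.32279203 0.12853057]
[0.53007289 0.24495126 0.04028824] [0.62505717 0.39915057 0.16506409]
hinge [0.53414656 0.31859147] knob xp [0.61296167 0.3307927 ]
n=8 x=0.106 y=0.878 z=-0.686 tw=0.000 | cur [432.3 270.4 122.9] fing -81.2 grip 0.403 F 0 t 26.7 q7 -2.01
```

All four fossils are flat in their cells. The knob is at (.613,.33,.13), matching the computed position. Next I'll go up and over the lid with the fingers shut.

Emit:
move_arm --plan '[{"x": 0,"y": 0,"z": -0.92,"twist": 0,"claw": 1},{"x": 0,"y": 0,"z": -0.92,"twist": 0,"claw": 1},{"x": 0,"y": 0,"z": -0.92,"twist": 0,"claw": 1},{"x": 0,"y": 0,"z": -0.92,"twist": 0,"claw": 1},{"x": 0,"y": 0,"z": -0.92,"twist": 0,"claw": 1},{"x": 0,"y": 0,"z": -0.92,"twist": 0,"claw": 1},{"x": 0,"y": 0,"z": 0,"twist": 0,"claw": 1}]'

```text
time_s: 27.25
eef_pos: [0.4333, 0.271, 0.2636]
tool_rot: [-3.13, -0.24, -0.005]
contact_force: [0.4, -0.4, 0.9]
grip_width: 0.001
grip_force: 0.0
```

Emit:
move_arm --plan '[{"x": 0.99,"y": -0.128,"z": 0,"twist": 0,"claw": 1},{"x": 0.99,"y": -0.128,"z": 0,"twist": 0,"claw": 1},{"x": 0.99,"y": -0.128,"z": 0,"twist": 0,"claw": 1},{"x": 0.99,"y": -0.128,"z": 0,"twist": 0,"claw": 1},{"x": 0.99,"y": -0.128,"z": 0,"twist": 0,"claw": 1},{"x": 0.99,"y": -0.128,"z": 0,"twist": 0,"claw": 1},{"x": 0.99,"y": -0.128,"z": 0,"twist": 0,"claw": 1},{"x": 0.99,"y": -0.128,"z": 0,"twist": 0,"claw": 1},{"x": 0.99,"y": -0.128,"z": 0,"twist": 0,"claw": 1},{"x": 0.99,"y": -0.128,"z": 0,"twist": 0,"claw": 1},{"x": 0,"y": 0,"z": 0,"twist": 0,"claw": 1},{"x": 0,"y": 0,"z": 0,"twist": 0,"claw": 1}]'

```text
time_s: 28.25
eef_pos: [0.6722, 0.3394, 0.258]
tool_rot: [3.131, 0.24, -0.004]
contact_force: [0.1, -0.3, 0.3]
grip_width: 0.0
grip_force: 0.0
```

```bash
python3 - <<'E'
from h import *
go(.6725,.34,.13,n=6)
E
```

```text
n=6 x=0.004 y=-0.004 z=0.854 tw=0.000 | cur [672.2 339.4 258. ] fing -81.2 grip 0.000 F 0 t 28.2 q7 -1.90
```

Emit:
move_arm --plan '[{"x": 0,"y": 0,"z": 0.85,"twist": 0,"claw": 1},{"x": 0,"y": 0,"z": 0.85,"twist": 0,"claw": 1},{"x": 0,"y": 0,"z": 0.85,"twist": 0,"claw": 1},{"x": 0,"y": 0,"z": 0.85,"twist": 0,"claw": 1},{"x": 0,"y": 0,"z": 0.85,"twist": 0,"claw": 1},{"x": 0,"y": 0,"z": 0.85,"twist": 0,"claw": 1},{"x": 0,"y": 0,"z": 0,"twist": 0,"claw": 1},{"x": -0.6,"y": 0,"z": 0,"twist": 0,"claw": 1},{"x": -0.6,"y": 0,"z": 0,"twist": 0,"claw": 1},{"x": -0.4,"y": 0,"z": 0,"twist": 0,"claw": 1}]'

```text
time_s: 29.08
eef_pos: [0.6313, 0.3337, 0.1341]
tool_rot: [-3.132, -0.241, -0.001]
contact_force: [2.2, 0.1, 0.5]
grip_width: -0.003
grip_force: 0.9
```

Emit:
move_arm --plan '[{"x": -0.3,"y": 0,"z": 0,"twist": 0,"claw": 1},{"x": -0.3,"y": 0,"z": 0,"twist": 0,"claw": 1},{"x": -0.3,"y": 0,"z": 0,"twist": 0,"claw": 1},{"x": -0.3,"y": 0,"z": 0,"twist": 0,"claw": 1},{"x": -0.3,"y": 0,"z": 0,"twist": 0,"claw": 1},{"x": -0.3,"y": 0,"z": 0,"twist": 0,"claw": 1},{"x": -0.3,"y": 0,"z": 0,"twist": 0,"claw": 1},{"x": -0.3,"y": 0,"z": 0,"twist": 0,"claw": 1}]'

```text
time_s: 29.75
eef_pos: [0.5722, 0.3244, 0.1329]
tool_rot: [3.132, 0.241, -0.001]
contact_force: [0.2, 0.2, -0.3]
grip_width: 0.003
grip_force: 0.0
```

```bash
python3 - <<'E'
from h import *
c,T,P=cap('wrist')
go(.6725,.34,.13,n=6)
c,T,P=cap('scene','s1.png')
cv2.imwrite('pics/s1.png',cv2.resize(c['img'][40:240,220:460,::-1],None,fx=2.5,fy=2.5))
E
```

```text
n=6 x=0.685 y=0.001 z=0.018 tw=0.000 | cur [571.  324.4 132.8] fing -81.2 grip -0.002 F 0 t 29.8 q7 -1.94
```

View pics/s1.png

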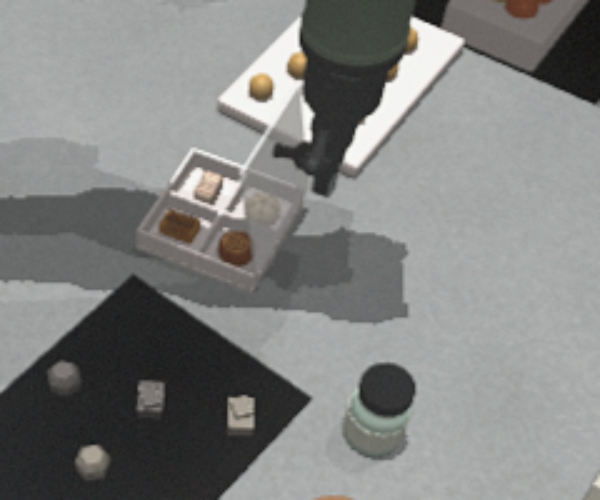

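The lid (270,130) is upright or just past it, with the finger against the knob at (290,152). I'll push a little further and wait.

Emit:
move_arm --plan '[{"x": -0.4,"y": 0,"z": 0,"twist": 0,"claw": 1},{"x": -0.4,"y": 0,"z": 0,"twist": 0,"claw": 1},{"x": 0,"y": 0,"z": -0.3,"twist": 0,"claw": 1},{"x": 0,"y": 0,"z": -0.6,"twist": 0,"claw": 1},{"x": 0,"y": 0,"z": -0.6,"twist": 0,"claw": 1},{"x": 0,"y": 0,"z": -0.6,"twist": 0,"claw": 1},{"x": 0,"y": 0,"z": 0,"twist": 0,"claw": 1},{"x": 0,"y": 0,"z": 0,"twist": 0,"claw": -1},{"x": 0,"y": 0,"z": 0,"twist": 0,"claw": -1}]'

```text
time_s: 30.6
eef_pos: [0.5535, 0.3214, 0.1853]
tool_rot: [3.132, 0.241, -0.0]
contact_force: [-1.2, 0.8, -0.5]
grip_width: 0.274
grip_force: 0.0
```

```bash
python3 - <<'E'
from h import *
for n in('scene',):
    c,T,P=cap(n); m=(P[...,0]>.38)&(P[...,0]<.75)&(P[...,1]>.2)&(P[...,1]<.45)&(P[...,2]>.045)&(P[...,2]<.12);k=m&(c['img'].max(2)<60)
    print(n,m.sum(),k.sum(),P[m].min(0) if m.any() else '',P[m].max(0) if m.any() else '')
    if k.any(): print(P[k].mean(0))
    cv2.imwrite('pics/s2.png',cv2.resize(c['img'][80:280,180:420,::-1],None,fx=2.5,fy=2.5))
c,T,P=cap('top')
for o in matobj(c,T,P,(.42,.68,-.16,.19)):print(*o)
go(.627,.100,.12,32)
go(.56,.20,.18,32)
E
```

```text
scene 1834 21 [0.39487138 0.226285   0.04501062] [0.52829033 0.38514315 0.11991073]
[0.44480498 0.2971261  0.10655139]
[258.1 202.5] [152 144 135] [624.7  99.   35.4  29.7 -57.1] [625.  99.] 30.4 152
[327.9 210.3] [138 135 135] [602.  -79.4  35.1  27.3 -28.4] [601.5 -78.4] 31.6 149
[273.  235.4] [125 119 115] [539.9  61.7  36.   27.5 -56.1] [539.8  61.8] 30.7 155
[309.4 236.3] [107 101  94] [536.  -30.2  32.1  29.9  45.9] [535.7 -29.8] 31.6 128
[159.8 263.6] [46 47 45] [424.4 187.9  15.6   7.3  36.6] [425.3 186.5] 664.3 72
[285.5 270.3] [86 82 80] [451.3  31.8  32.9  32.3  87.7] [451.4  31.6] 30.7 146
n=17 x=0.382 y=0.438 z=0.153 tw=0.982 | cur [553.2 321.3 184.8] fing -81.2 grip 0.450 F 0 t 30.7 q7 -1.95
n=17 x=0.132 y=0.272 z=0.012 tw=0.982 | cur [553.2 321.3 184.8] fing -81.2 grip 0.450 F 0 t 30.7 q7 -1.95
```

View pics/s2.png

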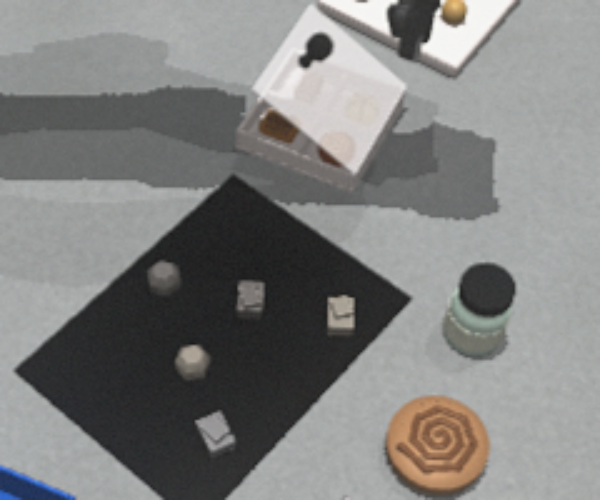

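The lid is falling shut slowly: the knob is at (320,45) and the free edge still a little up. I'm moving to the first chip, and will check the lid before touching it.

Emit:
move_arm --plan '[{"x": 0.382,"y": 0.438,"z": 0.05,"twist": 0.982,"claw": -1},{"x": 0.382,"y": 0.438,"z": 0.05,"twist": 0.982,"claw": -1},{"x": 0.382,"y": 0.438,"z": 0.05,"twist": 0.982,"claw": -1},{"x": 0.382,"y": 0.438,"z": 0.15,"twist": 0.982,"claw": -1},{"x": 0.382,"y": 0.438,"z": 0.15,"twist": 0.982,"claw": -1},{"x": 0.382,"y": 0.438,"z": 0.15,"twist": 0.982,"claw": -1},{"x": 0.382,"y": 0.438,"z": 0.15,"twist": 0.982,"claw": -1},{"x": 0.382,"y": 0.438,"z": 0.15,"twist": 0.982,"claw": -1},{"x": 0.382,"y": 0.438,"z": 0.15,"twist": 0.982,"claw": -1}]'

```text
time_s: 31.45
eef_pos: [0.6259, 0.2142, 0.1584]
tool_rot: [3.056, -0.727, -0.001]
contact_force: [-0.1, 0.0, 0.3]
grip_width: 0.999
grip_force: 0.0
```

Emit:
move_arm --plan '[{"x": 0.382,"y": 0.438,"z": 0.15,"twist": 0.982,"claw": -1},{"x": 0.382,"y": 0.438,"z": 0.15,"twist": 0.982,"claw": -1},{"x": 0.382,"y": 0.438,"z": 0.15,"twist": 0.982,"claw": -1},{"x": 0.382,"y": 0.438,"z": 0.2,"twist": 0.982,"claw": -1},{"x": 0.382,"y": 0.438,"z": 0.2,"twist": 0.982,"claw": -1},{"x": 0.382,"y": 0.438,"z": 0.2,"twist": 0.982,"claw": -1},{"x": 0.382,"y": 0.438,"z": 0.2,"twist": 0.982,"claw": -1},{"x": 0.382,"y": 0.438,"z": 0.2,"twist": 0.982,"claw": -1},{"x": 0,"y": 0,"z": 0,"twist": 0,"claw": -1},{"x": 0,"y": 0,"z": 0,"twist": 0,"claw": -1},{"x": 0,"y": 0,"z": 0,"twist": 0,"claw": -1}]'

```text
time_s: 32.37
eef_pos: [0.6273, 0.1009, 0.1228]
tool_rot: [2.749, -1.52, -0.001]
contact_force: [-0.5, -0.1, -0.7]
grip_width: 0.998
grip_force: 0.0
```

```bash
python3 - <<'E'
from h import *
c,T,P=cap('scene')
q=(P[...,:2]-C0)@np.array([[np.cos(CA),-np.sin(CA)],[np.sin(CA),np.cos(CA)]])
m=(abs(q[...,0])<.07)&(abs(q[...,1])<.07)&(P[...,2]<.12);print('case z',np.percentile(P[m][:,2],[5,25,50,75,95,99,100]))
for a in(-.06,-.03,0.,.03,.06):
    k=m&(abs(q[...,0]-a)<.012);print(a,np.percentile(P[k][:,2],[50,90]).round(4))
c,T,P=cap('wrist')
for o in matobj(c,T,P,(.40,.68,-.16,.19),amin=300):print(*o)
go(.627,.099,.028,32.5,4)
E
```

```text
case z [0.03402638 0.03587797 0.03723176 0.03895544 0.07923795 0.08145477
 0.08312053]
-0.06 [0.0373 0.0788]
-0.03 [0.037  0.0715]
0.0 [0.037  0.0388]
0.03 [0.0054 0.0054]Traceback (most recent call last):
  File "<stdin>", line 6, in <module>
    return _quantile_unchecked(
        a, q, axis, out, overwrite_input, method, keepdims, weights)
    return _ureduce(a,
                    func=_quantile_ureduce_func,
    ...<5 lines>...
                    overwrite_input=overwrite_input,
                    method=method)
    r = func(a, **kwargs)
    result = _quantile(arr,
                       quantiles=q,
    ...<2 lines>...
                       out=out,
                       weights=wgt)
    slices_having_nans = np.isnan(arr[-1, ...])
                                  ~~~^^^^^^^^^
IndexError: index -1 is out of bounds for axis 0 with size 0
```

The lid plate lies flat at 37 mm, so the case is shut. Now the chips.

```bash
python3 - <<'E'
from h import *
c,T,P=cap('wrist')
for o in matobj(c,T,P,(.40,.68,-.16,.19),amin=300):print(*o)
go(.627,.099,.028,32.5,4)
E
```

```text
[474.1  16.1] [186 180 181] [599.8 -78.   28.4  27.2 -26.8] [599.4 -71.8] 28.5 1909
[494.6 131.9] [158 148 137] [537.6 -30.3  34.5  30.4 -75.5] [541.7 -28.8] 28.5 2205
[282.  217.5] [120 112 105] [627.2  98.4  35.8  26.1 -58.3] [628.5  96.1] 28.5 1776
[404.5 234.5] [160 152 146] [541.4  61.1  36.8  26.4 -57.9] [545.   59.9] 28.3 1932
[518.4 259.7] [131 124 119] [455.4  31.4  32.6  31.2 -71.9] [458.9  30.3] 28.3 1827
[318.3 373.2] [50 50 52] [626.3  96.1 140.2  32.9  32. ] [623.7  87.5] 187.2 31249
n=4 x=0.030 y=-0.013 z=0.950 tw=11.227 | cur [627.4 101.1 123. ] fing -147.9 grip 0.998 F 0 t 32.5 q7 -2.48
```

Emit:
move_arm --plan '[{"x": 0.05,"y": -0.03,"z": 0.95,"twist": 0,"claw": -1},{"x": 0.05,"y": -0.03,"z": 0.95,"twist": 0,"claw": -1},{"x": 0,"y": 0,"z": 0.95,"twist": 0,"claw": -1},{"x": 0,"y": 0,"z": 0.95,"twist": 0,"claw": -1},{"x": 0,"y": 0,"z": 0,"twist": 0,"claw": 1},{"x": 0,"y": 0,"z": 0,"twist": 0,"claw": 1},{"x": 0,"y": 0,"z": 0,"twist": 0,"claw": 1},{"x": 0,"y": 0,"z": 0,"twist": 0,"claw": 1},{"x": 0,"y": 0,"z": 0,"twist": 0,"claw": 1},{"x": 0,"y": 0,"z": 0,"twist": 0,"claw": 1},{"x": 0,"y": 0,"z": 0,"twist": 0,"claw": 1},{"x": 0,"y": 0,"z": 0,"twist": 0,"claw": 1}]'

```text
time_s: 33.47
eef_pos: [0.6307, 0.0991, 0.0298]
tool_rot: [-2.747, 1.522, -0.002]
contact_force: [-2.5, -1.1, 12.1]
grip_width: 0.285
grip_force: 59.4
```

Emit:
move_arm --plan '[{"x": 0,"y": 0,"z": 0,"twist": 0,"claw": 1},{"x": 0,"y": 0,"z": -0.95,"twist": 0,"claw": 1},{"x": 0,"y": 0,"z": -0.95,"twist": 0,"claw": 1},{"x": 0,"y": 0,"z": -0.95,"twist": 0,"claw": 1},{"x": 0,"y": 0,"z": -0.95,"twist": 0,"claw": 1},{"x": 0,"y": 0,"z": -0.8,"twist": 0,"claw": 1},{"x": 0,"y": 0,"z": 0,"twist": 0,"claw": 1}]'

```text
time_s: 34.05
eef_pos: [0.6317, 0.099, 0.1478]
tool_rot: [-2.744, 1.521, -0.007]
contact_force: [0.6, -0.0, -0.8]
grip_width: 0.286
grip_force: 59.4
```

```bash
sed -i 's/    tw=-da$/    if tot is not None: da=tot\n    tw=-da/; s/def go(x,y,z,gy=None,n=None):/def go(x,y,z,gy=None,n=None,tot=None):/' h.py; python3 - <<'E'
from h import *
go(.495,-.31,.14,tot=60)
E
```

```text
n=18 x=0.194 y=0.985 z=0.014 tw=-0.833 | cur [631.7  99.  147.8] fing -148.0 grip 0.286 F 59 t 34.0 q7 -2.46
```

Emit:
move_arm --plan '[{"x": 0.194,"y": 0.985,"z": 0,"twist": -0.833,"claw": 1},{"x": 0.194,"y": 0.985,"z": 0,"twist": -0.833,"claw": 1},{"x": 0.194,"y": 0.985,"z": 0,"twist": -0.833,"claw": 1},{"x": 0.194,"y": 0.985,"z": 0,"twist": -0.833,"claw": 1},{"x": 0.194,"y": 0.985,"z": 0,"twist": -0.833,"claw": 1},{"x": 0.194,"y": 0.985,"z": 0,"twist": -0.833,"claw": 1},{"x": 0.194,"y": 0.985,"z": 0,"twist": -0.833,"claw": 1},{"x": 0.194,"y": 0.985,"z": 0,"twist": -0.833,"claw": 1},{"x": 0.194,"y": 0.985,"z": 0,"twist": -0.833,"claw": 1}]'

```text
time_s: 34.8
eef_pos: [0.5059, -0.0882, 0.1435]
tool_rot: [-3.049, 0.755, -0.001]
contact_force: [0.2, -0.8, -0.0]
grip_width: 0.282
grip_force: 59.4
```

Emit:
move_arm --plan '[{"x": 0.194,"y": 0.985,"z": 0,"twist": -0.833,"claw": 1},{"x": 0.194,"y": 0.985,"z": 0,"twist": -0.833,"claw": 1},{"x": 0.194,"y": 0.985,"z": 0,"twist": -0.833,"claw": 1},{"x": 0.194,"y": 0.985,"z": 0,"twist": -0.833,"claw": 1},{"x": 0.194,"y": 0.985,"z": 0,"twist": -0.833,"claw": 1},{"x": 0.194,"y": 0.985,"z": 0,"twist": -0.833,"claw": 1},{"x": 0.194,"y": 0.985,"z": 0,"twist": -0.833,"claw": 1},{"x": 0.194,"y": 0.985,"z": 0,"twist": -0.833,"claw": 1},{"x": 0.194,"y": 0.985,"z": 0,"twist": -0.833,"claw": 1},{"x": 0,"y": 0,"z": 0,"twist": 0,"claw": 1},{"x": 0,"y": 0,"z": 0,"twist": 0,"claw": 1}]'

```text
time_s: 35.72
eef_pos: [0.4925, -0.3116, 0.1432]
tool_rot: [3.141, 0.051, 0.001]
contact_force: [0.4, 0.2, -0.6]
grip_width: 0.287
grip_force: 59.4
```

```bash
python3 - <<'E'
from h import *
go(.495,-.31,.085,n=3)
E
```

```text
n=3 x=0.034 y=-0.021 z=0.776 tw=0.000 | cur [ 492.5 -311.6  143.2] fing -88.1 grip 0.287 F 59 t 35.7 q7 -0.93
```

Emit:
move_arm --plan '[{"x": 0,"y": 0,"z": 0.8,"twist": 0,"claw": 1},{"x": 0,"y": 0,"z": 0.8,"twist": 0,"claw": 1},{"x": 0,"y": 0,"z": 0.7,"twist": 0,"claw": 1},{"x": 0,"y": 0,"z": 0,"twist": 0,"claw": 1},{"x": 0,"y": 0,"z": 0,"twist": 0,"claw": -0.3},{"x": 0,"y": 0,"z": 0,"twist": 0,"claw": -0.3},{"x": 0,"y": 0,"z": 0,"twist": 0,"claw": -0.3},{"x": 0,"y": 0,"z": -0.8,"twist": 0,"claw": -0.3},{"x": 0,"y": 0,"z": -0.8,"twist": 0,"claw": -0.3},{"x": 0,"y": 0,"z": -0.7,"twist": 0,"claw": -1},{"x": 0,"y": 0,"z": 0,"twist": 0,"claw": -1}]'

```text
time_s: 36.63
eef_pos: [0.4944, -0.3112, 0.1472]
tool_rot: [3.139, 0.054, 0.008]
contact_force: [0.1, -1.0, 0.7]
grip_width: 0.905
grip_force: 0.0
```

```bash
cat >> h.py <<'E'
def tub():
    c,T,P=cap('top');print('tub',[(o[3],o[4]) for o in matobj(c,T,P,(.43,.56,-.375,-.245),.012)])
    m=P[(abs(P[...,0]-.495)<.05)&(abs(P[...,1]+.311)<.05)&(P[...,2]>.012)&(P[...,2]<.08)];print(len(m))
    for o in matobj(c,T,P,(.42,.68,-.16,.19)):print(*o[1:])
E
python3 - <<'E'
from h import *
tub()
go(.603,-.0795,.125,-118)
E
```

```text
tub [(array([ 488.6, -293.6]), np.float64(598.9)), (array([ 490.8, -276.3]), np.float64(331.7))]
115
[134 131 131] [601.7 -78.2  38.   25.2 -27.8] [601.6 -78.3] 30.8 147
[121 116 112] [540.6  62.   35.9  26.7 -56.4] [539.7  61.9] 30.5 152
[103  97  90] [536.1 -29.   32.5  30.3  -1. ] [535.4 -29.1] 30.4 133
[84 81 78] [451.5  31.7  32.9  32.5   1.4] [451.6  31.6] 30.8 145
n=11 x=0.221 y=-0.914 z=0.075 tw=0.682 | cur [ 494.  -310.8  145.6] fing -88.0 grip 0.978 F 0 t 36.7 q7 -0.93
```

Emit:
move_arm --plan '[{"x": 0.221,"y": -0.914,"z": 0.08,"twist": 0.682,"claw": -1},{"x": 0.221,"y": -0.914,"z": 0.08,"twist": 0.682,"claw": -1},{"x": 0.221,"y": -0.914,"z": 0.08,"twist": 0.682,"claw": -1},{"x": 0.221,"y": -0.914,"z": 0.08,"twist": 0.682,"claw": -1},{"x": 0.221,"y": -0.914,"z": 0.08,"twist": 0.682,"claw": -1},{"x": 0.221,"y": -0.914,"z": 0.08,"twist": 0.682,"claw": -1},{"x": 0.221,"y": -0.914,"z": 0.08,"twist": 0.682,"claw": -1},{"x": 0.221,"y": -0.914,"z": 0.08,"twist": 0.682,"claw": -1},{"x": 0.221,"y": -0.914,"z": 0.08,"twist": 0.682,"claw": -1},{"x": 0.221,"y": -0.914,"z": 0.08,"twist": 0.682,"claw": -1},{"x": 0.221,"y": -0.914,"z": 0.08,"twist": 0.682,"claw": -1},{"x": 0,"y": 0,"z": 0,"twist": 0,"claw": -1}]'

```text
time_s: 37.68
eef_pos: [0.6041, -0.074, 0.1203]
tool_rot: [-3.047, 0.757, -0.0]
contact_force: [0.0, 0.5, -0.7]
grip_width: 0.997
grip_force: 0.0
```

```bash
python3 - <<'E'
from h import *
c,T,P=cap('wrist')
for o in matobj(c,T,P,(.40,.68,-.16,.19),amin=300):print(*o[1:])
go(.603,-.0795,.028,tot=0,n=4)
E
```

```text
[92 89 90] [603.7 -80.7  35.9  26.  -28.1] [606.3 -81.8] 28.4 1797
[43 43 45] [597.8 -27.8 221.9 108.3 -78.1] [611.7 -75.7] 184.1 37294
[107 101  94] [538.4 -31.5  34.   30.   48.7] [542.2 -33.7] 28.2 1277
n=4 x=0.017 y=0.027 z=0.925 tw=0.000 | cur [602.8 -76.4 120.5] fing -117.8 grip 1.000 F 0 t 37.7 q7 -1.75
```

Emit:
move_arm --plan '[{"x": 0.03,"y": 0.06,"z": 0.93,"twist": 0,"claw": -1},{"x": 0.03,"y": 0.06,"z": 0.93,"twist": 0,"claw": -1},{"x": 0,"y": 0,"z": 0.93,"twist": 0,"claw": -1},{"x": 0,"y": 0,"z": 0.93,"twist": 0,"claw": -1},{"x": 0,"y": 0,"z": 0,"twist": 0,"claw": 1},{"x": 0,"y": 0,"z": 0,"twist": 0,"claw": 1},{"x": 0,"y": 0,"z": 0,"twist": 0,"claw": 1},{"x": 0,"y": 0,"z": 0,"twist": 0,"claw": 1},{"x": 0,"y": 0,"z": 0,"twist": 0,"claw": 1},{"x": 0,"y": 0,"z": 0,"twist": 0,"claw": 1},{"x": 0,"y": 0,"z": 0,"twist": 0,"claw": 1},{"x": 0,"y": 0,"z": 0,"twist": 0,"claw": 1}]'

```text
time_s: 38.73
eef_pos: [0.6025, -0.0825, 0.0297]
tool_rot: [-3.048, 0.76, -0.003]
contact_force: [-3.7, -0.4, 12.9]
grip_width: 0.29
grip_force: 59.2
```

Emit:
move_arm --plan '[{"x": 0,"y": 0,"z": 0,"twist": 0,"claw": 1},{"x": 0,"y": 0,"z": -0.95,"twist": 0,"claw": 1},{"x": 0,"y": 0,"z": -0.95,"twist": 0,"claw": 1},{"x": 0,"y": 0,"z": -0.95,"twist": 0,"claw": 1},{"x": 0,"y": 0,"z": -0.95,"twist": 0,"claw": 1},{"x": 0,"y": 0,"z": -0.8,"twist": 0,"claw": 1},{"x": 0,"y": 0,"z": 0,"twist": 0,"claw": 1}]'

```text
time_s: 39.32
eef_pos: [0.6036, -0.0827, 0.1477]
tool_rot: [-3.047, 0.76, -0.009]
contact_force: [0.0, 0.7, 0.1]
grip_width: 0.29
grip_force: 59.6
```

```bash
python3 - <<'E'
from h import *
go(.510,-.31,.145,tot=28)
E
```

```text
n=11 x=-0.111 y=0.896 z=0.008 tw=-0.636 | cur [603.6 -82.7 147.7] fing -118.0 grip 0.290 F 60 t 39.3 q7 -1.76
```

Emit:
move_arm --plan '[{"x": -0.111,"y": 0.896,"z": 0,"twist": -0.636,"claw": 1},{"x": -0.111,"y": 0.896,"z": 0,"twist": -0.636,"claw": 1},{"x": -0.111,"y": 0.896,"z": 0,"twist": -0.636,"claw": 1},{"x": -0.111,"y": 0.896,"z": 0,"twist": -0.636,"claw": 1},{"x": -0.111,"y": 0.896,"z": 0,"twist": -0.636,"claw": 1},{"x": -0.111,"y": 0.896,"z": 0,"twist": -0.636,"claw": 1},{"x": -0.111,"y": 0.896,"z": 0,"twist": -0.636,"claw": 1},{"x": -0.111,"y": 0.896,"z": 0,"twist": -0.636,"claw": 1},{"x": -0.111,"y": 0.896,"z": 0,"twist": -0.636,"claw": 1},{"x": -0.111,"y": 0.896,"z": 0,"twist": -0.636,"claw": 1},{"x": -0.111,"y": 0.896,"z": 0,"twist": -0.636,"claw": 1},{"x": 0,"y": 0,"z": 0,"twist": 0,"claw": 1}]'

```text
time_s: 40.32
eef_pos: [0.5066, -0.3146, 0.1436]
tool_rot: [3.139, -0.004, 0.001]
contact_force: [-0.8, -0.9, -0.4]
grip_width: 0.287
grip_force: 59.6
```

Emit:
move_arm --plan '[{"x": 0,"y": 0,"z": 0,"twist": 0,"claw": 1},{"x": 0,"y": 0,"z": 0.8,"twist": 0,"claw": 1},{"x": 0,"y": 0,"z": 0.8,"twist": 0,"claw": 1},{"x": 0,"y": 0,"z": 0.5,"twist": 0,"claw": 1},{"x": 0,"y": 0,"z": 0,"twist": 0,"claw": 1},{"x": 0,"y": 0,"z": 0,"twist": 0,"claw": -0.3},{"x": 0,"y": 0,"z": 0,"twist": 0,"claw": -0.3},{"x": 0,"y": 0,"z": 0,"twist": 0,"claw": -0.3},{"x": 0,"y": 0,"z": -0.8,"twist": 0,"claw": -0.3},{"x": 0,"y": 0,"z": -0.8,"twist": 0,"claw": -0.3},{"x": 0,"y": 0,"z": -0.5,"twist": 0,"claw": -1},{"x": 0,"y": 0,"z": 0,"twist": 0,"claw": -1}]'

```text
time_s: 41.32
eef_pos: [0.5095, -0.3105, 0.1462]
tool_rot: [3.14, -0.001, 0.007]
contact_force: [0.2, 1.2, 0.2]
grip_width: 0.908
grip_force: 0.0
```

```bash
python3 - <<'E'
from h import *
tub()
go(.5375,-.031,.125,0,tot=0)
go(.5375,-.031,.125,-90+2)
go(.5375,-.031,.125,-73)
E
```

```text
tub [(array([ 496.3, -292.6]), np.float64(607.3)), (array([ 515.5, -272.8]), np.float64(330.0)), (array([ 486.2, -306.4]), np.float64(30.9))]
165
[121 116 112] [540.3  62.7  38.8  28.6 -64.6] [539.9  62.2] 31.1 155
[104  99  91] [536.2 -29.1  31.6  30.4 -80.6] [535.5 -29.4] 31.7 130
[84 80 78] [451.4  31.4  34.7  31.   17.8] [451.5  31.8] 30.2 146
n=12 x=0.094 y=-0.930 z=0.065 tw=0.000 | cur [ 509.1 -310.1  144.7] fing -90.0 grip 0.981 F 0 t 41.4 q7 -0.97
n=12 x=0.109 y=-0.929 z=0.065 tw=-0.042 | cur [ 509.1 -310.1  144.7] fing -90.0 grip 0.981 F 0 t 41.4 q7 -0.97
n=12 x=0.220 y=-0.912 z=0.065 tw=-0.355 | cur [ 509.1 -310.1  144.7] fing -90.0 grip 0.981 F 0 t 41.4 q7 -0.97
```

```bash
python3 - <<'E'
from h import *
go(.5375,-.031,.125,tot=-15)
E
```

```text
n=12 x=-0.018 y=-0.938 z=0.065 tw=0.312 | cur [ 509.1 -310.1  144.7] fing -90.0 grip 0.981 F 0 t 41.4 q7 -0.97
```

Emit:
move_arm --plan '[{"x": -0.018,"y": -0.938,"z": 0.06,"twist": 0.312,"claw": -1},{"x": -0.018,"y": -0.938,"z": 0.06,"twist": 0.312,"claw": -1},{"x": -0.018,"y": -0.938,"z": 0.06,"twist": 0.312,"claw": -1},{"x": -0.018,"y": -0.938,"z": 0.06,"twist": 0.312,"claw": -1},{"x": -0.018,"y": -0.938,"z": 0.06,"twist": 0.312,"claw": -1},{"x": -0.018,"y": -0.938,"z": 0.06,"twist": 0.312,"claw": -1},{"x": -0.018,"y": -0.938,"z": 0.06,"twist": 0.312,"claw": -1},{"x": -0.018,"y": -0.938,"z": 0.06,"twist": 0.312,"claw": -1},{"x": -0.018,"y": -0.938,"z": 0.06,"twist": 0.312,"claw": -1},{"x": -0.018,"y": -0.938,"z": 0.06,"twist": 0.312,"claw": -1},{"x": -0.018,"y": -0.938,"z": 0.06,"twist": 0.312,"claw": -1},{"x": -0.018,"y": -0.938,"z": 0.06,"twist": 0.312,"claw": -1}]'

```text
time_s: 42.37
eef_pos: [0.5364, -0.0293, 0.1244]
tool_rot: [3.114, -0.412, -0.001]
contact_force: [0.8, 0.2, -0.0]
grip_width: 1.001
grip_force: 0.0
```

Emit:
move_arm --plan '[{"x": 0,"y": 0,"z": 0,"twist": 0,"claw": -1},{"x": 0,"y": 0,"z": 0,"twist": 0,"claw": -1}]'

```text
time_s: 42.53
eef_pos: [0.5364, -0.0293, 0.1244]
tool_rot: [3.115, -0.406, -0.001]
contact_force: [1.2, -0.5, 0.3]
grip_width: 0.996
grip_force: 0.0
```

```bash
python3 - <<'E'
from h import *
c,T,P=cap('wrist')
for o in matobj(c,T,P,(.40,.68,-.16,.19),amin=300):print(*o[1:])
go(.5375,-.031,.026,tot=0,n=4)
E
```

```text
[103  97  90] [537.5 -31.   34.1  30.1 -15. ] [540.4 -31.7] 28.5 1498
[175 165 159] [541.3  60.8  37.2  26.  -57.7] [543.8  57.3] 28.4 1713
[49 49 51] [540.4 -30.1 150.   31.9  75.2] [546.3 -31.3] 188.2 36606
[90 86 83] [453.2  29.7  35.7  32.3 -42.6] [457.9  27.6] 28.2 1334
n=4 x=0.013 y=0.001 z=0.986 tw=0.000 | cur [536.3 -30.6 124.6] fing -104.9 grip 0.995 F 0 t 42.6 q7 -1.64
```

Corners at -15°, so the finger line is normal to a flat. Grip.

Emit:
move_arm --plan '[{"x": 0.03,"y": 0,"z": 0.98,"twist": 0,"claw": -1},{"x": 0.02,"y": 0,"z": 0.98,"twist": 0,"claw": -1},{"x": 0,"y": 0,"z": 0.98,"twist": 0,"claw": -1},{"x": 0,"y": 0,"z": 0.96,"twist": 0,"claw": -1},{"x": 0,"y": 0,"z": 0,"twist": 0,"claw": 1},{"x": 0,"y": 0,"z": 0,"twist": 0,"claw": 1},{"x": 0,"y": 0,"z": 0,"twist": 0,"claw": 1},{"x": 0,"y": 0,"z": 0,"twist": 0,"claw": 1},{"x": 0,"y": 0,"z": 0,"twist": 0,"claw": 1},{"x": 0,"y": 0,"z": 0,"twist": 0,"claw": 1},{"x": 0,"y": 0,"z": 0,"twist": 0,"claw": 1},{"x": 0,"y": 0,"z": 0,"twist": 0,"claw": 1}]'

```text
time_s: 43.58
eef_pos: [0.5386, -0.0311, 0.0293]
tool_rot: [-3.114, 0.41, -0.003]
contact_force: [-3.0, -2.1, 13.4]
grip_width: 0.378
grip_force: 58.3
```

Emit:
move_arm --plan '[{"x": 0,"y": 0,"z": 0,"twist": 0,"claw": 1},{"x": 0,"y": 0,"z": -0.95,"twist": 0,"claw": 1},{"x": 0,"y": 0,"z": -0.95,"twist": 0,"claw": 1},{"x": 0,"y": 0,"z": -0.95,"twist": 0,"claw": 1},{"x": 0,"y": 0,"z": -0.95,"twist": 0,"claw": 1},{"x": 0,"y": 0,"z": -0.9,"twist": 0,"claw": 1},{"x": 0,"y": 0,"z": 0,"twist": 0,"claw": 1}]'

```text
time_s: 44.17
eef_pos: [0.5397, -0.031, 0.1499]
tool_rot: [-3.113, 0.41, -0.01]
contact_force: [0.7, -0.2, 0.3]
grip_width: 0.384
grip_force: 60.4
```

```bash
python3 - <<'E'
from h import *
go(.50,-.325,.145,tot=15)
E
```

```text
n=13 x=0.006 y=0.915 z=0.014 tw=-0.288 | cur [539.7 -31.  149.9] fing -105.0 grip 0.384 F 60 t 44.2 q7 -1.65
```

Emit:
move_arm --plan '[{"x": 0.006,"y": 0.915,"z": 0,"twist": -0.288,"claw": 1},{"x": 0.006,"y": 0.915,"z": 0,"twist": -0.288,"claw": 1},{"x": 0.006,"y": 0.915,"z": 0,"twist": -0.288,"claw": 1},{"x": 0.006,"y": 0.915,"z": 0,"twist": -0.288,"claw": 1},{"x": 0.006,"y": 0.915,"z": 0,"twist": -0.288,"claw": 1},{"x": 0.006,"y": 0.915,"z": 0,"twist": -0.288,"claw": 1},{"x": 0.006,"y": 0.915,"z": 0,"twist": -0.288,"claw": 1},{"x": 0.006,"y": 0.915,"z": 0,"twist": -0.288,"claw": 1},{"x": 0.006,"y": 0.915,"z": 0,"twist": -0.288,"claw": 1},{"x": 0.006,"y": 0.915,"z": 0,"twist": -0.288,"claw": 1},{"x": 0.006,"y": 0.915,"z": 0,"twist": -0.288,"claw": 1},{"x": 0.006,"y": 0.915,"z": 0,"twist": -0.288,"claw": 1}]'

```text
time_s: 45.17
eef_pos: [0.4981, -0.3031, 0.1457]
tool_rot: [3.141, -0.031, 0.001]
contact_force: [0.2, 0.1, 0.1]
grip_width: 0.378
grip_force: 60.4
```

Emit:
move_arm --plan '[{"x": 0.006,"y": 0.915,"z": 0,"twist": -0.288,"claw": 1},{"x": 0,"y": 0,"z": 0.8,"twist": 0,"claw": 1},{"x": 0,"y": 0,"z": 0.8,"twist": 0,"claw": 1},{"x": 0,"y": 0,"z": 0.5,"twist": 0,"claw": 1},{"x": 0,"y": 0,"z": 0,"twist": 0,"claw": 1},{"x": 0,"y": 0,"z": 0,"twist": 0,"claw": -0.3},{"x": 0,"y": 0,"z": 0,"twist": 0,"claw": -0.3},{"x": 0,"y": 0,"z": 0,"twist": 0,"claw": -0.3},{"x": 0,"y": 0,"z": -0.8,"twist": 0,"claw": -0.3},{"x": 0,"y": 0,"z": -0.8,"twist": 0,"claw": -0.3},{"x": 0,"y": 0,"z": -0.5,"twist": 0,"claw": -1},{"x": 0,"y": 0,"z": 0,"twist": 0,"claw": -1}]'

```text
time_s: 46.17
eef_pos: [0.4993, -0.3254, 0.1483]
tool_rot: [3.139, -0.001, 0.007]
contact_force: [0.0, -0.2, 0.4]
grip_width: 0.911
grip_force: 0.0
```

```bash
python3 - <<'E'
from h import *
tub()
go(.541,.061,.125,32)
go(.541,.061,.125,tot=-58)
E
```

```text
tub [(array([ 491. , -297.2]), np.float64(604.2))]
225
[122 117 113] [540.9  62.3  36.1  26.3 -58.1] [540.1  62. ] 30.7 151
[84 80 78] [451.4  31.8  33.1  32.4  86.4] [451.5  31.8] 30.8 147
n=16 x=-0.363 y=-0.946 z=0.053 tw=0.906 | cur [ 498.8 -325.   146.7] fing -90.0 grip 0.978 F 0 t 46.2 q7 -0.93
n=16 x=-0.363 y=-0.946 z=0.053 tw=0.906 | cur [ 498.8 -325.   146.7] fing -90.0 grip 0.978 F 0 t 46.2 q7 -0.93
```

Emit:
move_arm --plan '[{"x": -0.363,"y": -0.946,"z": 0.05,"twist": 0.906,"claw": -1},{"x": -0.363,"y": -0.946,"z": 0.05,"twist": 0.906,"claw": -1},{"x": -0.363,"y": -0.946,"z": 0.05,"twist": 0.906,"claw": -1},{"x": -0.363,"y": -0.946,"z": 0.05,"twist": 0.906,"claw": -1},{"x": -0.363,"y": -0.946,"z": 0.05,"twist": 0.906,"claw": -1},{"x": -0.363,"y": -0.946,"z": 0.05,"twist": 0.906,"claw": -1},{"x": -0.363,"y": -0.946,"z": 0.05,"twist": 0.906,"claw": -1},{"x": -0.363,"y": -0.946,"z": 0.05,"twist": 0.906,"claw": -1}]'

```text
time_s: 46.88
eef_pos: [0.4685, -0.1251, 0.1346]
tool_rot: [3.04, -0.792, -0.001]
contact_force: [0.9, -0.0, 0.1]
grip_width: 0.999
grip_force: 0.0
```

Emit:
move_arm --plan '[{"x": -0.363,"y": -0.946,"z": 0.05,"twist": 0.906,"claw": -1},{"x": -0.363,"y": -0.946,"z": 0.05,"twist": 0.906,"claw": -1},{"x": -0.363,"y": -0.946,"z": 0.05,"twist": 0.906,"claw": -1},{"x": -0.363,"y": -0.946,"z": 0.05,"twist": 0.906,"claw": -1},{"x": -0.363,"y": -0.946,"z": 0.05,"twist": 0.906,"claw": -1},{"x": -0.363,"y": -0.946,"z": 0.05,"twist": 0.906,"claw": -1},{"x": -0.363,"y": -0.946,"z": 0.05,"twist": 0.906,"claw": -1},{"x": -0.363,"y": -0.946,"z": 0.05,"twist": 0.906,"claw": -1},{"x": 0,"y": 0,"z": 0,"twist": 0,"claw": -1},{"x": 0,"y": 0,"z": 0,"twist": 0,"claw": -1}]'

```text
time_s: 47.72
eef_pos: [0.5399, 0.0624, 0.1242]
tool_rot: [2.749, -1.519, -0.001]
contact_force: [-0.2, -0.9, 0.0]
grip_width: 1.0
grip_force: 0.0
```

```bash
python3 - <<'E'
from h import *
c,T,P=cap('wrist')
for o in matobj(c,T,P,(.40,.68,-.16,.19),amin=300):print(*o[1:])
go(.541,.061,.027,tot=0,n=4)
E
```

```text
[92 87 85] [541.3  60.4  35.9  25.7 -58.4] [542.7  58.3] 28.5 1742
[128 122 118] [452.9  30.2  37.   31.9  76.3] [457.1  28.7] 28.3 1646
[51 51 53] [542.3  59.9 149.5  32.1  32. ] [545.7  54.8] 188.0 36577
n=4 x=0.010 y=-0.012 z=0.974 tw=0.000 | cur [539.5  61.2 124.4] fing -147.9 grip 0.998 F 0 t 47.8 q7 -2.36
```

Emit:
move_arm --plan '[{"x": 0.02,"y": -0.03,"z": 0.97,"twist": 0,"claw": -1},{"x": 0.02,"y": -0.02,"z": 0.97,"twist": 0,"claw": -1},{"x": 0,"y": 0,"z": 0.97,"twist": 0,"claw": -1},{"x": 0,"y": 0,"z": 0.97,"twist": 0,"claw": -1},{"x": 0,"y": 0,"z": 0,"twist": 0,"claw": 1},{"x": 0,"y": 0,"z": 0,"twist": 0,"claw": 1},{"x": 0,"y": 0,"z": 0,"twist": 0,"claw": 1},{"x": 0,"y": 0,"z": 0,"twist": 0,"claw": 1},{"x": 0,"y": 0,"z": 0,"twist": 0,"claw": 1},{"x": 0,"y": 0,"z": 0,"twist": 0,"claw": 1},{"x": 0,"y": 0,"z": 0,"twist": 0,"claw": 1},{"x": 0,"y": 0,"z": 0,"twist": 0,"claw": 1}]'

```text
time_s: 48.77
eef_pos: [0.5423, 0.0612, 0.0296]
tool_rot: [-2.746, 1.523, -0.002]
contact_force: [-3.1, -0.5, 15.4]
grip_width: 0.285
grip_force: 58.7
```

Emit:
move_arm --plan '[{"x": 0,"y": 0,"z": 0,"twist": 0,"claw": 1},{"x": 0,"y": 0,"z": -0.95,"twist": 0,"claw": 1},{"x": 0,"y": 0,"z": -0.95,"twist": 0,"claw": 1},{"x": 0,"y": 0,"z": -0.95,"twist": 0,"claw": 1},{"x": 0,"y": 0,"z": -0.95,"twist": 0,"claw": 1},{"x": 0,"y": 0,"z": -0.9,"twist": 0,"claw": 1},{"x": 0,"y": 0,"z": 0,"twist": 0,"claw": 1}]'

```text
time_s: 49.35
eef_pos: [0.5433, 0.0612, 0.1499]
tool_rot: [-2.744, 1.521, -0.006]
contact_force: [1.3, -0.3, 0.3]
grip_width: 0.283
grip_force: 60.1
```

```bash
python3 - <<'E'
from h import *
go(.495,-.295,.15,tot=58)
E
```

```text
n=15 x=0.395 y=0.920 z=-0.003 tw=-0.967 | cur [543.3  61.2 149.9] fing -148.0 grip 0.283 F 60 t 49.4 q7 -2.38
```

Emit:
move_arm --plan '[{"x": 0.395,"y": 0.92,"z": 0,"twist": -0.967,"claw": 1},{"x": 0.395,"y": 0.92,"z": 0,"twist": -0.967,"claw": 1},{"x": 0.395,"y": 0.92,"z": 0,"twist": -0.967,"claw": 1},{"x": 0.395,"y": 0.92,"z": 0,"twist": -0.967,"claw": 1},{"x": 0.395,"y": 0.92,"z": 0,"twist": -0.967,"claw": 1},{"x": 0.395,"y": 0.92,"z": 0,"twist": -0.967,"claw": 1},{"x": 0.395,"y": 0.92,"z": 0,"twist": -0.967,"claw": 1},{"x": 0.395,"y": 0.92,"z": 0,"twist": -0.967,"claw": 1},{"x": 0.395,"y": 0.92,"z": 0,"twist": -0.967,"claw": 1},{"x": 0.395,"y": 0.92,"z": 0,"twist": -0.967,"claw": 1},{"x": 0.395,"y": 0.92,"z": 0,"twist": -0.967,"claw": 1},{"x": 0.395,"y": 0.92,"z": 0,"twist": -0.967,"claw": 1}]'

```text
time_s: 50.35
eef_pos: [0.4731, -0.2244, 0.1459]
tool_rot: [-3.126, 0.312, -0.001]
contact_force: [1.1, 0.2, 0.3]
grip_width: 0.284
grip_force: 60.1
```

Emit:
move_arm --plan '[{"x": 0.395,"y": 0.92,"z": 0,"twist": -0.967,"claw": 1},{"x": 0.395,"y": 0.92,"z": 0,"twist": -0.967,"claw": 1},{"x": 0.395,"y": 0.92,"z": 0,"twist": -0.967,"claw": 1},{"x": 0,"y": 0,"z": 0,"twist": 0,"claw": 1},{"x": 0,"y": 0,"z": 0,"twist": 0,"claw": 1}]'

```text
time_s: 50.77
eef_pos: [0.4931, -0.2965, 0.1455]
tool_rot: [3.141, -0.003, 0.0]
contact_force: [-0.0, 0.9, -1.3]
grip_width: 0.287
grip_force: 60.1
```

```bash
python3 - <<'E'
from h import *
go(.495,-.295,.095,tot=0,n=3)
E
```

```text
n=3 x=0.025 y=-0.020 z=0.674 tw=0.000 | cur [ 493.1 -296.5  145.5] fing -90.1 grip 0.287 F 60 t 50.8 q7 -0.96
```

Emit:
move_arm --plan '[{"x": 0,"y": 0,"z": 0.8,"twist": 0,"claw": 1},{"x": 0,"y": 0,"z": 0.8,"twist": 0,"claw": 1},{"x": 0,"y": 0,"z": 0.4,"twist": 0,"claw": 1},{"x": 0,"y": 0,"z": 0,"twist": 0,"claw": 1},{"x": 0,"y": 0,"z": 0,"twist": 0,"claw": -0.3},{"x": 0,"y": 0,"z": 0,"twist": 0,"claw": -0.3},{"x": 0,"y": 0,"z": 0,"twist": 0,"claw": -0.3},{"x": 0,"y": 0,"z": -0.8,"twist": 0,"claw": -0.3},{"x": 0,"y": 0,"z": -0.8,"twist": 0,"claw": -0.3},{"x": 0,"y": 0,"z": -0.4,"twist": 0,"claw": -1},{"x": 0,"y": 0,"z": 0,"twist": 0,"claw": -1}]'

```text
time_s: 51.68
eef_pos: [0.4946, -0.2959, 0.1482]
tool_rot: [3.14, 0.0, 0.006]
contact_force: [0.3, -1.3, -0.1]
grip_width: 0.91
grip_force: 0.0
```

```bash
python3 - <<'E'
from h import *
tub()
go(.455,.031,.125,tot=0)
E
```

```text
tub [(array([ 489.7, -288.7]), np.float64(594.9)), (array([ 503.3, -280.9]), np.float64(323.5)), (array([ 503.1, -252. ]), np.float64(32.0))]
161
[85 83 79] [451.8  31.5  33.4  30.9  17.5] [451.7  31.7] 30.1 143
n=14 x=-0.112 y=-0.933 z=0.061 tw=0.000 | cur [ 494.1 -295.6  146.8] fing -90.0 grip 0.985 F 0 t 51.7 q7 -0.96
```

Emit:
move_arm --plan '[{"x": -0.112,"y": -0.933,"z": 0.06,"twist": 0,"claw": -1},{"x": -0.112,"y": -0.933,"z": 0.06,"twist": 0,"claw": -1},{"x": -0.112,"y": -0.933,"z": 0.06,"twist": 0,"claw": -1},{"x": -0.112,"y": -0.933,"z": 0.06,"twist": 0,"claw": -1},{"x": -0.112,"y": -0.933,"z": 0.06,"twist": 0,"claw": -1},{"x": -0.112,"y": -0.933,"z": 0.06,"twist": 0,"claw": -1},{"x": -0.112,"y": -0.933,"z": 0.06,"twist": 0,"claw": -1},{"x": -0.112,"y": -0.933,"z": 0.06,"twist": 0,"claw": -1},{"x": -0.112,"y": -0.933,"z": 0.06,"twist": 0,"claw": -1},{"x": -0.112,"y": -0.933,"z": 0.06,"twist": 0,"claw": -1},{"x": -0.112,"y": -0.933,"z": 0.06,"twist": 0,"claw": -1},{"x": -0.112,"y": -0.933,"z": 0.06,"twist": 0,"claw": -1}]'

```text
time_s: 52.73
eef_pos: [0.4592, -0.0143, 0.1269]
tool_rot: [3.141, 0.0, -0.001]
contact_force: [1.0, -0.2, 0.9]
grip_width: 1.002
grip_force: 0.0
```

Emit:
move_arm --plan '[{"x": -0.112,"y": -0.933,"z": 0.06,"twist": 0,"claw": -1},{"x": -0.112,"y": -0.933,"z": 0.06,"twist": 0,"claw": -1},{"x": 0,"y": 0,"z": 0,"twist": 0,"claw": -1},{"x": 0,"y": 0,"z": 0,"twist": 0,"claw": -1}]'

```text
time_s: 53.07
eef_pos: [0.4538, 0.0322, 0.124]
tool_rot: [3.142, 0.004, -0.001]
contact_force: [0.5, -0.0, -0.1]
grip_width: 1.002
grip_force: 0.0
```

```bash
python3 - <<'E'
from h import *
c,T,P=cap('wrist')
for o in matobj(c,T,P,(.40,.68,-.16,.19),amin=300):print(*o[1:])
m=(P[...,2]>.008)&(P[...,2]<.05)&(P[...,0]>.42)&(P[...,0]<.49)&(abs(P[...,1]-.03)<.035)
h=cv2.convexHull(np.float32(P[m][:,:2]*1000));
print([(a,round(float(np.ptp(h[:,0]@[np.cos(np.radians(a)),np.sin(np.radians(a))])),1)) for a in range(-90,90,10)])
go(.4535,.031,.026,tot=17)
go(.4535,.031,.026,tot=0,n=4)
E
```

```text
[85 82 80] [452.6  30.5  36.4  31.8 -41.9] [455.9  30.7] 28.6 1642
[52 52 54] [457.7  32.7 149.4  32.3  89.5] [464.   32.6] 187.9 36586
[(-90, 35.8), (-80, 34.1), (-70, 32.5), (-60, 34.7), (-50, 36.1), (-40, 36.4), (-30, 35.6), (-20, 34.0), (-10, 33.1), (0, 35.3), (10, 36.6), (20, 36.8), (30, 35.9), (40, 33.9), (50, 32.3), (60, 34.6), (70, 36.1), (80, 36.5)]
n=5 x=-0.003 y=0.001 z=0.785 tw=-0.850 | cur [453.9  31.2 124.1] fing -89.9 grip 1.000 F 0 t 53.1 q7 -1.55
n=4 x=-0.004 y=0.001 z=0.981 tw=0.000 | cur [453.9  31.2 124.1] fing -89.9 grip 1.000 F 0 t 53.1 q7 -1.55
```

Flats are normal to about -71°, so I'll turn by +18° while descending.

Emit:
move_arm --plan '[{"x": 0,"y": 0,"z": 0.79,"twist": -0.9,"claw": -1},{"x": 0,"y": 0,"z": 0.79,"twist": -0.9,"claw": -1},{"x": 0,"y": 0,"z": 0.79,"twist": -0.9,"claw": -1},{"x": 0,"y": 0,"z": 0.79,"twist": -0.9,"claw": -1},{"x": 0,"y": 0,"z": 0.76,"twist": -0.9,"claw": -1},{"x": 0,"y": 0,"z": 0,"twist": 0,"claw": 1},{"x": 0,"y": 0,"z": 0,"twist": 0,"claw": 1},{"x": 0,"y": 0,"z": 0,"twist": 0,"claw": 1},{"x": 0,"y": 0,"z": 0,"twist": 0,"claw": 1},{"x": 0,"y": 0,"z": 0,"twist": 0,"claw": 1},{"x": 0,"y": 0,"z": 0,"twist": 0,"claw": 1},{"x": 0,"y": 0,"z": 0,"twist": 0,"claw": 1}]'

```text
time_s: 54.12
eef_pos: [0.4548, 0.031, 0.0279]
tool_rot: [3.103, 0.49, 0.003]
contact_force: [-1.4, -2.7, 13.7]
grip_width: 0.405
grip_force: 58.3
```

Emit:
move_arm --plan '[{"x": 0,"y": 0,"z": 0,"twist": 0,"claw": 1},{"x": 0,"y": 0,"z": 0,"twist": 0,"claw": 1},{"x": 0,"y": 0,"z": -0.95,"twist": 0,"claw": 1},{"x": 0,"y": 0,"z": -0.95,"twist": 0,"claw": 1},{"x": 0,"y": 0,"z": -0.95,"twist": 0,"claw": 1},{"x": 0,"y": 0,"z": -0.95,"twist": 0,"claw": 1},{"x": 0,"y": 0,"z": -0.95,"twist": 0,"claw": 1},{"x": 0,"y": 0,"z": 0,"twist": 0,"claw": 1}]'

```text
time_s: 54.78
eef_pos: [0.4559, 0.0315, 0.1497]
tool_rot: [-3.103, -0.49, -0.01]
contact_force: [0.9, -0.4, 0.9]
grip_width: 0.403
grip_force: 60.8
```

```bash
python3 - <<'E'
from h import *
go(.495,-.31,.15,tot=0)
E
```

```text
n=15 x=-0.181 y=0.898 z=-0.002 tw=0.000 | cur [455.9  31.5 149.7] fing -72.1 grip 0.403 F 61 t 54.8 q7 -1.33
```

Emit:
move_arm --plan '[{"x": -0.181,"y": 0.898,"z": 0,"twist": 0,"claw": 1},{"x": -0.181,"y": 0.898,"z": 0,"twist": 0,"claw": 1},{"x": -0.181,"y": 0.898,"z": 0,"twist": 0,"claw": 1},{"x": -0.181,"y": 0.898,"z": 0,"twist": 0,"claw": 1},{"x": -0.181,"y": 0.898,"z": 0,"twist": 0,"claw": 1},{"x": -0.181,"y": 0.898,"z": 0,"twist": 0,"claw": 1},{"x": -0.181,"y": 0.898,"z": 0,"twist": 0,"claw": 1},{"x": -0.181,"y": 0.898,"z": 0,"twist": 0,"claw": 1},{"x": -0.181,"y": 0.898,"z": 0,"twist": 0,"claw": 1},{"x": -0.181,"y": 0.898,"z": 0,"twist": 0,"claw": 1},{"x": -0.181,"y": 0.898,"z": 0,"twist": 0,"claw": 1},{"x": -0.181,"y": 0.898,"z": 0,"twist": 0,"claw": 1}]'

```text
time_s: 55.78
eef_pos: [0.4859, -0.2429, 0.1457]
tool_rot: [3.103, 0.491, 0.001]
contact_force: [0.4, 0.7, 0.1]
grip_width: 0.402
grip_force: 60.8
```

Emit:
move_arm --plan '[{"x": -0.181,"y": 0.898,"z": 0,"twist": 0,"claw": 1},{"x": -0.181,"y": 0.898,"z": 0,"twist": 0,"claw": 1},{"x": -0.181,"y": 0.898,"z": 0,"twist": 0,"claw": 1},{"x": 0,"y": 0,"z": 0,"twist": 0,"claw": 1},{"x": 0,"y": 0,"z": 0,"twist": 0,"claw": 1}]'

```text
time_s: 56.2
eef_pos: [0.4934, -0.311, 0.1455]
tool_rot: [3.103, 0.488, 0.0]
contact_force: [0.6, 1.3, -1.1]
grip_width: 0.402
grip_force: 60.8
```

```bash
python3 - <<'E'
from h import *
go(.495,-.31,.095,tot=0,n=3)
E
```

```text
n=3 x=0.024 y=-0.006 z=0.673 tw=0.000 | cur [ 493.4 -311.   145.5] fing -72.1 grip 0.402 F 61 t 56.2 q7 -0.68
```

Emit:
move_arm --plan '[{"x": 0,"y": 0,"z": 0.8,"twist": 0,"claw": 1},{"x": 0,"y": 0,"z": 0.8,"twist": 0,"claw": 1},{"x": 0,"y": 0,"z": 0.3,"twist": 0,"claw": 1},{"x": 0,"y": 0,"z": 0,"twist": 0,"claw": 1},{"x": 0,"y": 0,"z": 0,"twist": 0,"claw": -0.3},{"x": 0,"y": 0,"z": 0,"twist": 0,"claw": -0.3},{"x": 0,"y": 0,"z": 0,"twist": 0,"claw": -0.3},{"x": 0,"y": 0,"z": -0.8,"twist": 0,"claw": -0.3},{"x": 0,"y": 0,"z": -0.9,"twist": 0,"claw": -0.3},{"x": 0,"y": 0,"z": -0.9,"twist": 0,"claw": -1},{"x": 0,"y": 0,"z": -0.9,"twist": 0,"claw": -1},{"x": 0,"y": 0,"z": -0.9,"twist": 0,"claw": -1}]'

```text
time_s: 57.2
eef_pos: [0.4938, -0.31, 0.2098]
tool_rot: [3.102, 0.491, 0.002]
contact_force: [0.6, 1.4, 0.2]
grip_width: 1.0
grip_force: 0.0
```

Emit:
move_arm --plan '[{"x": 0,"y": 0,"z": -0.9,"twist": 0,"claw": -1},{"x": -0.3,"y": 0.9,"z": 0,"twist": 0,"claw": -1},{"x": -0.3,"y": 0.9,"z": 0,"twist": 0,"claw": -1},{"x": -0.3,"y": 0.9,"z": 0,"twist": 0,"claw": -1},{"x": -0.3,"y": 0.9,"z": 0,"twist": 0,"claw": -1},{"x": -0.3,"y": 0.9,"z": 0,"twist": 0,"claw": -1},{"x": -0.3,"y": 0.9,"z": 0,"twist": 0,"claw": -1},{"x": -0.3,"y": 0.9,"z": 0,"twist": 0,"claw": -1},{"x": 0,"y": 0,"z": 0,"twist": 0,"claw": -1},{"x": 0,"y": 0,"z": 0,"twist": 0,"claw": -1},{"x": 0,"y": 0,"z": 0,"twist": 0,"claw": -1}]'

```text
time_s: 58.12
eef_pos: [0.4927, -0.4755, 0.2307]
tool_rot: [-3.103, -0.492, -0.001]
contact_force: [0.2, 1.3, -0.6]
grip_width: 0.996
grip_force: 0.0
```

```bash
python3 - <<'E'
from h import *
tub()
c,T,P=cap('scene','fin.png')
c,T,P=cap('top')
cv2.imwrite('pics/fint.png',cv2.resize(c['img'][120:310,120:480,::-1],None,fx=2.2,fy=2.2))
q=(P[...,:2]-C0)@np.array([[np.cos(CA),-np.sin(CA)],[np.sin(CA),np.cos(CA)]])
m=(abs(q[...,0])<.068)&(abs(q[...,1])<.068)
print('lid z',np.percentile(P[m][:,2],[5,50,90]).round(4))
E
```

```text
tub [(array([ 513.6, -307.6]), np.float64(43.7)), (array([ 448. , -356.6]), np.float64(631.2)), (array([ 512.3, -363.3]), np.float64(31.8)), (array([ 503.8, -253.4]), np.float64(32.6))]
429
lid z [0.0311 0.0357 0.0396]
```

View pics/fint.png

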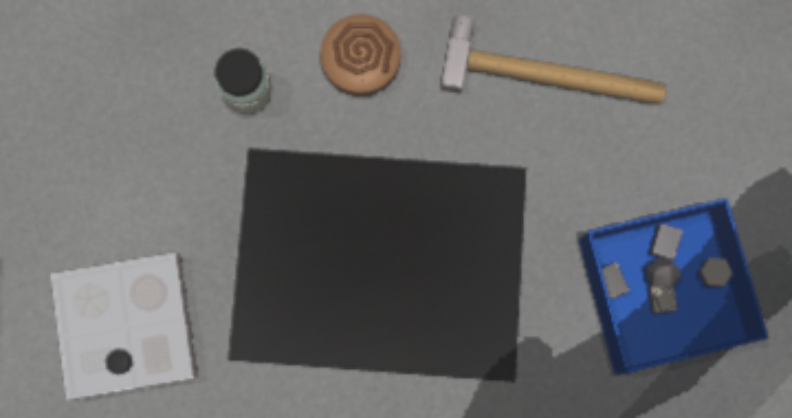

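View pics/fin.png

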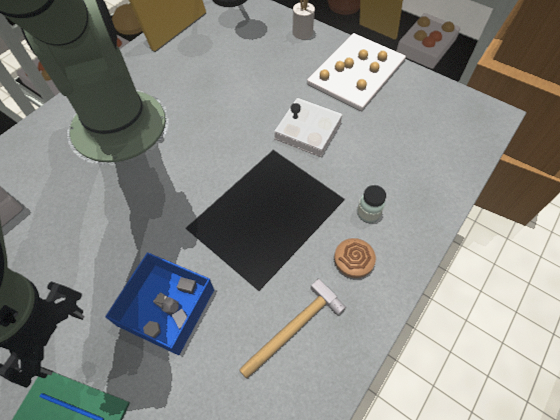

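The final views show the case shut with the four fossils visible through the lid at (90,300), (148,292), (92,360) and (157,355). All five chips are in the tub around (660,270), the mat is empty, and the hammer, jar and large ammonite haven't moved.

```bash
python3 -c "
from station import job_done
print(job_done())"
```

```text
the job is handed in; nothing more can be done
None
```

The job is handed in: all four fossils are in the shut case, one to a compartment, all five chips are in the tub, and the hammer, jar and large ammonite were left where they stood; it took about 58 s of the 208 s allowed.

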